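# Put the carriages back on the guide shaft of the bench slide

## Robot

A 6-joint arm with a two-finger parallel gripper is mounted at the origin on a cart in front of the work surface, level with it; the furniture and walls round the work are solid. World frame = base frame: x ahead of the robot, y to its left, z up, the work surface at z = 0. Lengths are in mm, angles in rad, forces in N, time in s.
With the tool pointing down it reaches from about 425 to 950 mm from the base axis. Payload 3.5 kg.
Tool frame: the origin (TCP) lies between the finger pads; the fingertips stand 11 mm ahead of it and the grasp point (between the pads) lies 8 mm behind it (bot.tips_ahead is the distance from the TCP to the fingertips, in mm); z points along the fingers, y is the line along which they close (so a half turn about z gives the same grasp; the last joint's range is limited). The gripper opens to 85 mm and grips with 20 to 120 N. Pads are 22 mm wide; open, the fingers measure 114 mm over their backs; the gripper's body (76 mm by 85 mm) begins 54 mm behind the grasp point. The pads swing forward as they close: fully open they stand 13 mm farther back than shut.
Start: joints at [-1.393, 0.286, 1.577, -0, 1.279, -0.15], TCP at [217.347, -639.036, 242.325] pointing down, gripper open.
Joint ranges: [-2.77, 2.77], [-0.9, 2.22], [0.21, 2.48], [-1.53, 4.67], [0.24, 2.81], [-2.84, 2.84]. Speed limits (rad/s): [2.79, 2.79, 3.14, 3.14, 3.14, 3.14].

## Interface

Orientations are given as a unit quaternion [x, y, z, w].
In Python, from plant import telemetry, viewer, bot gives the robot as it stands.
- The arm moves only by the tool servo_tool, never from a script. Its argument "commands" is a list of rows, each a list of 3 entries, a list of its own where there are three numbers: the opening, from 0 (shut) to 1 (fully open), then the shift along the tool's x, y, z in m, then the turn, a rotation vector about the tool's x, y, z in degrees. A call has 1 to 8 rows; each row shifts and turns the commanded pose from where the row before left it, along the tool's axes as they then stand; what a row does not reach is not made up. A row lasts 1/10 s, in which the tool goes at most 50 mm and 8.59 degrees, less where a joint would pass 70% of its speed; a pose out of reach is approached as far as the arm can. A call with a gripper value outside its range is refused whole. The fingers move at their own pace and stop on an object; "newtons" is the grip in N (left out, the last holds). Time passes only in rows, so rows that do not move let the fingers close. It gives the time, the measured TCP pose, the force, the opening and the grip force at its end, in the units of the state.
- telemetry.observe(): the state, without advancing time (a new reading comes with each control period).
- viewer.grab_frame(name): name is "scene" or "side" or "wrist"; returns the picture (420x560x3 uint8, red, green, blue); there is no depth.
- viewer.camera_model(name): a dict with "fovy" (degrees; the focal length in pixels is half the picture's height over the tangent of half this angle, whatever the lens; pixels are square), "cx", "cy" (the principal point, pixels), "T" (4x4, takes a point from camera to world coordinates); the wrist camera has in their place "T_tool_cam" (4x4, takes a point from camera to tool coordinates, whose origin is the TCP and whose axes are the flange's). Camera axes: x right, y down, z forward; pixel columns grow to the right and rows downward; lengths in mm; the calibration is good to about 2 mm. The wrist camera is an equidistant fisheye: a pixel r from the principal point sees the ray r / f radians off the axis. A picture is of the moment at which its call begins: read the wrist's pose just before it. camera_model takes no time and is no camera call.
- bot.job_done(): hands the job in; it is judged then, once.
The state is a dict: "clock": time; "joint_pos": joint angles; "qvel": joint speeds; "joint_efforts": joint torques, N m; "ee_pos": TCP position; "orientation": TCP orientation; "force": force on the tool from outside, world axes, zero at the start; "ft_torque": the same for the moment, N m; "finger_gap": opening from 0.0 (shut) to 1.0 (fully open); "grasp_force": force on a finger pad.
Only numpy, scipy, OpenCV 4.12 (cv2) and the standard library are available. Lean on these libraries where they do the work, as an engineer would, in place of code of your own. Each camera call takes 0.05 s, during which the arm holds its last target. There are 200 camera calls.

## Task

Swing the keeper of the bench slide aside, draw the guide shaft right out, and stand every loose carriage upright in the slide's channel between the two pillars, bores in line. Then thread the shaft back through the near pillar, all the carriages and the far pillar, push it gently until you feel its square head come up against the near pillar, and swing the keeper shut again behind the head. Do not disturb the other things on the bench.

Things in the scene. Friction and masses are not known exactly. Their poses are not given: they have to be found in the camera images.
- slide: bench slide, fixed: aluminium base 72 mm wide (x), 194 mm long (y) on feet; two grey pillars 42 mm wide, 12 mm thick, tops 84 mm above the bench, inner faces at y = -68 and +68 mm, outer at -80 and +80, both bored 12.5 mm along y at x = 0, 66 mm above the bench. The near pillar is the one at +y, where shaft head and keeper are. Origin: under its middle, on the bench, z up
- channel (a point): middle of the floor of the slide's channel, 46 mm above the bench; it runs along y from pillar to pillar (136 mm). Floor 46.8 mm wide between low walls, which above 3 mm slope outward to about 54 mm wide at 10 mm over the floor. A carriage on the floor, its y along the slide's, has its bore level with the pillars' bores (2 mm play sideways). Axes as the slide's
- bore_near (a point): centre of the bore in the outer face of the near pillar, 66 mm above the bench; the shaft goes in here toward the slide's -y; axes as the slide's. The bench beside the slide, 60 to 160 mm to its +x and level with its middle, is clear for laying the shaft down; an 8 mm blue hose runs under the slide
- bore_far (a point): centre of the bore in the outer face of the far pillar, 160 mm from bore_near toward the slide's -y; axes as the slide's
- shaft: loose guide shaft, 0.13-0.2 kg: steel rod 10 mm thick, 170 mm from shoulder to tip, last 12 mm tapered to 3.6 mm; then a square head 18 x 18 x 34 mm long. Origin: on the axis at the shoulder; head toward +y (middle at +17 mm), tip toward -y. At the start it is in the slide; home = shoulder on the near pillar (slide y = 80 mm). Laid on the bench it rests on head and tip, tip 1 degree low
- shaft_nose (a point): tip of the shaft, on its axis; 10 mm past the far pillar when the shaft is home
- keeper (a joint): flat steel turn-button, level, 60 to 72 mm above the bench, on an upright pivot. 0 = shut: lying behind the shaft's head toward the slide's -x, 2 mm clear of the head when home. It opens toward the slide's +y and on round toward +x, to 2.6 rad; 2.0 or more leaves room for shaft and gripper. Starts at 0 to 0.2; stays where left, about 1 N at the pin moves it
- keeper_pin (a point): middle of the grip part of the black upright pin at the keeper's free end: 10 mm thick, 72 to 98 mm above the bench (this point 88 mm), 64 mm from the pivot
- keeper_pivot (a point): point on the keeper's upright pivot axis, 66 mm above the bench, at x = 42, y = 120 mm of the slide; the post and hub are 19 mm thick, top 75 mm above the bench
- carriage_0: loose carriage (2 to 4 are present): aluminium block 42 (its x) x 28 (its y) x 32 mm high with a dark steel sole, bored 12.5 mm through along y, bore axis 20 mm above the underside; brass rims round the mouths, round white plastic nest (23 mm across, 6 mm high) on top. Origin: centre of underside. 0.1-0.2 kg, starts upright on open bench left of the stacked trays
- carriage_1: loose carriage (2 to 4 are present): aluminium block 42 (its x) x 28 (its y) x 32 mm high with a dark steel sole, bored 12.5 mm through along y, bore axis 20 mm above the underside; brass rims round the mouths, round white plastic nest (23 mm across, 6 mm high) on top. Origin: centre of underside. 0.1-0.2 kg, starts upright on open bench left of the stacked trays
- carriage_2: loose carriage (2 to 4 are present): aluminium block 42 (its x) x 28 (its y) x 32 mm high with a dark steel sole, bored 12.5 mm through along y, bore axis 20 mm above the underside; brass rims round the mouths, round white plastic nest (23 mm across, 6 mm high) on top. Origin: centre of underside. 0.1-0.2 kg, starts upright on open bench left of the stacked trays
- carriage_3: loose carriage (2 to 4 are present): aluminium block 42 (its x) x 28 (its y) x 32 mm high with a dark steel sole, bored 12.5 mm through along y, bore axis 20 mm above the underside; brass rims round the mouths, round white plastic nest (23 mm across, 6 mm high) on top. Origin: centre of underside. 0.1-0.2 kg, starts upright on open bench left of the stacked trays
- eye_loupe: bystander: black eye loupe, 37 mm across, 32 mm high, standing near the slide; leave it alone. Origin: centre of underside
- glass_bottle: bystander: glass bottle, 38 mm across, 84 mm high; leave it alone. Origin: centre of underside

How it is judged:
By the outcome, as a careful person would: the job done as asked, in the order asked, and still so for the second after the job is handed in, with the robot touching nothing.
Of carriage_0, carriage_1, carriage_2, carriage_3 only 2 to 4 are there at a start; the rules pass over those that are not, and their reading is None.
At some moment in a run one of shaft, carriage_0, carriage_1, carriage_2, carriage_3 may be knocked a few centimetres aside while the robot is not near it.
It also fails if it takes over 210 s, if anything falls off the work surface, if the arm or the gripper's body presses on something with over 40 N, if the wrist force passes 120 N, or if a joint passes its speed limit or range.

## Working session

There is one attempt and no reset: what is moved stays moved. The work goes in short steps, Python scripts to look and compute and a tool call to move; the robot and the scene stay as the last step left them, time stands still between calls to the robot, and variables do not carry over. Pictures are saved under pics/ and viewed, at most 14 in all, crops included, and the job is handed in when it is done.

Besides the shell and the picture viewer there is one more tool, called as a command line: name --argument value ..., lists and objects as JSON in quotes. servo_tool: Moves the arm, as the interface text tells. Its arguments: {"type":"object","properties":{"commands":{"type":"array"},"newtons":{"type":"number"}},"required":["commands"]}

```bash
ls; mkdir -p pics; cat > h.py <<'E'
import numpy as np, cv2
from scipy.spatial.transform import Rotation as R
from plant import telemetry, viewer, bot
def grab(n,f):
    s=telemetry.observe(); im=viewer.grab_frame(n); cv2.imwrite('pics/'+f+'.png',im[:,:,::-1])
    T=np.eye(4);T[:3,:3]=R.from_quat(s['orientation']).as_matrix();T[:3,3]=s['ee_pos']; np.save('pics/'+f+'.npy',T); return im
def ray(n,uv,f=None):
    c=viewer.camera_model(n); fl=210/np.tan(np.radians(c['fovy'])/2)
    x=(np.array(uv,float)-[c['cx'],c['cy']])/fl
    if n=='wrist':
        T=np.load('pics/'+f+'.npy')@np.array(c['T_tool_cam']); r=np.hypot(*x); d=np.r_[x/r*np.sin(r),np.cos(r)] if r>1e-9 else np.array([0,0,1.])
    else: T=np.array(c['T']); d=np.r_[x,1]
    d=T[:3,:3]@d; return T[:3,3],d/np.linalg.norm(d)
def tri(*rs):
    A=sum(np.eye(3)-np.outer(d,d) for o,d in rs); b=sum((np.eye(3)-np.outer(d,d))@o for o,d in rs)
    p=np.linalg.solve(A,b); return p,max(np.linalg.norm((np.eye(3)-np.outer(d,d))@(p-o)) for o,d in rs)
def atz(r,z): o,d=r; return o+d*(z-o[2])/d[2]
def proj(n,p,f=None):
    c=viewer.camera_model(n); fl=210/np.tan(np.radians(c['fovy'])/2)
    T=np.array(c['T']) if n!='wrist' else np.load('pics/'+f+'.npy')@np.array(c['T_tool_cam'])
    q=np.linalg.inv(T)@np.r_[p,1]; 
    if n=='wrist':
        h=np.hypot(q[0],q[1]); a=np.arctan2(h,q[2]); return np.array([c['cx'],c['cy']])+fl*a*q[:2]/h
    return np.array([c['cx'],c['cy']])+fl*q[:2]/q[2]
E
python3 - <<'E'
from h import *
for n in ['scene','side','wrist']: grab(n,n+'0'); print(n,{k:np.round(v,3).tolist() for k,v in viewer.camera_model(n).items()})
a=cv2.imread('pics/scene0.png');b=cv2.imread('pics/side0.png')
cv2.imwrite('pics/both.png',cv2.resize(np.vstack([a,b]),(800,1200))[:, :])
s=telemetry.observe();print(s)
E
```

```text
pics
scene {'fovy': 47.42, 'cx': 284.079, 'cy': 214.136, 'T': [[0.844, -0.384, 0.374, -65.234], [-0.536, -0.583, 0.611, -995.466], [-0.016, -0.716, -0.698, 1204.977], [0.0, 0.0, 0.0, 1.0]]}
side {'fovy': 43.147, 'cx': 272.974, 'cy': 208.625, 'T': [[-0.879, -0.256, 0.402, -66.222], [-0.477, 0.455, -0.752, 1105.256], [0.009, -0.853, -0.522, 857.12], [0.0, 0.0, 0.0, 1.0]]}
wrist {'fovy': 65.706, 'cx': 281.07, 'cy': 207.975, 'T_tool_cam': [[-0.0, -0.95, -0.313, 79.043], [1.0, -0.001, 0.001, 0.589], [-0.001, -0.313, 0.95, -131.674], [0.0, 0.0, 0.0, 1.0]]}
{'clock': 0.15, 'joint_pos': array([-1.39299224e+00,  2.86993940e-01,  1.57783015e+00,  5.38886091e-06,
        1.27860431e+00, -1.50011225e-01]), 'qvel': array([ 0.00034221, -0.00300004, -0.00381594, -0.00127002,  0.00234118,
        0.00017313]), 'joint_efforts': array([ 2.51625017e-03, -4.06598675e+01, -2.93141609e+01,  1.18622756e-05,
        3.94645802e-03,  9.16062277e-06]), 'ee_pos': array([ 217.26835287, -638.56276839,  241.2494574 ]), 'orientation': array([ 9.86596899e-01,  1.63173886e-01, -1.01754484e-05, -9.17817785e-04]), 'force': array([ 0.15497507,  1.1816928 , -0.70041811]), 'ft_torque': array([-0.00119176, -0.00855077, -0.02823857]), 'grasp_force': 0.0, 'finger_gap': 0.996549340490621}
```

View pics/scene0.png

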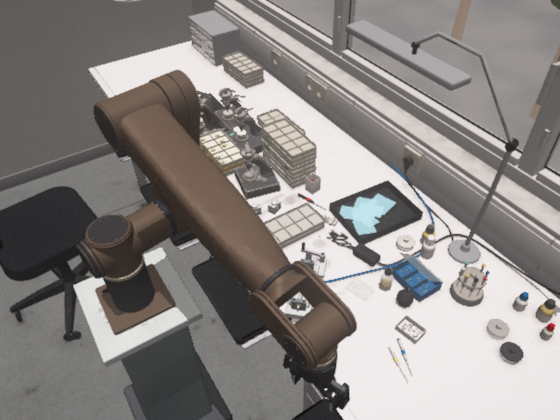

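View pics/side0.png

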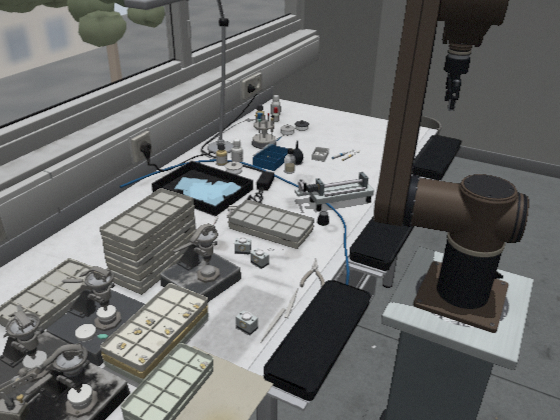

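```bash
python3 - <<'E'
from h import *
for uv in [(243,245),(260,258),(246,320),(303,188),(370,195),(323,217),(290,163)]: print(uv,atz(ray('side',uv),20).round())
for uv in [(313,183),(275,207),(295,305),(315,260),(405,298)]: print('sc',uv,atz(ray('scene',uv),20).round())
im=cv2.imread('pics/side0.png'); 
a=cv2.resize(im[155:345,170:390],None,fx=3.4,fy=3.1,interpolation=2);cv2.imwrite('pics/c1.png',a)
E
```

```text
(243, 245) [560. 106.  20.]
(260, 258) [490. 134.  20.]
(246, 320) [403. 351.  20.]
(303, 188) [ 555. -260.   20.]
(370, 195) [ 351. -323.   20.]
(323, 217) [ 428. -131.   20.]
(290, 163) [ 673. -399.   20.]
sc (313, 183) [753. 124.  20.]
sc (275, 207) [563.  90.  20.]
sc (295, 305) [ 390. -303.   20.]
sc (315, 260) [ 540. -193.   20.]
sc (405, 298) [ 680. -462.   20.]
```

View pics/c1.png

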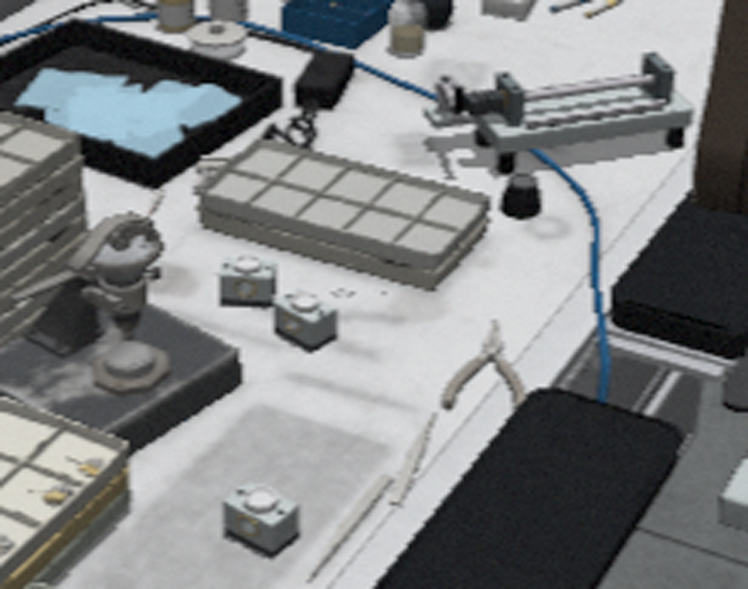

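servo_tool --commands '[[1,[0.036,-0.025,-0.006],[0,0,0]],[1,[0.036,-0.025,-0.006],[0,0,0]],[1,[0.036,-0.025,-0.006],[0,0,0]],[1,[0.036,-0.025,-0.006],[0,0,0]],[1,[0.036,-0.025,-0.006],[0,0,0]],[1,[0.036,-0.025,-0.006],[0,0,0]],[1,[0.036,-0.025,-0.006],[0,0,0]],[1,[0.036,-0.025,-0.006],[0,0,0]]]'

```text
clock: 0.95
ee_pos: [426.3, -355.2, 290.3]
orientation: [0.987, 0.163, -0.0, -0.0]
force: [-0.6, -0.1, -0.9]
finger_gap: 1.004
grasp_force: 0.0
```

servo_tool --commands '[[1,[0.036,-0.025,-0.006],[0,0,0]],[1,[0.036,-0.025,-0.006],[0,0,0]],[1,[0,0,0],[0,0,0]],[1,[0,0,0],[0,0,0]]]'

```text
clock: 1.35
ee_pos: [477.9, -285.7, 302.2]
orientation: [0.986, 0.164, -0.0, 0.0]
force: [-0.1, -0.6, -0.4]
finger_gap: 1.001
grasp_force: 0.0
```

```bash
python3 - <<'E'
from h import *
grab('wrist','w1');s=telemetry.observe();print(s['ee_pos'],s['clock'],s['qvel'].round(2),s['joint_pos'].round(3),s['force'])
E
```

```text
[ 477.40386543 -286.51623762  301.8505615 ] 1.4 [-0.03  0.    0.    0.   -0.   -0.  ] [-7.220e-01 -1.600e-02  1.803e+00 -1.000e-03  1.355e+00  5.200e-01] [ 0.35933562 -0.24529653 -0.40928781]
```

View pics/w1.png

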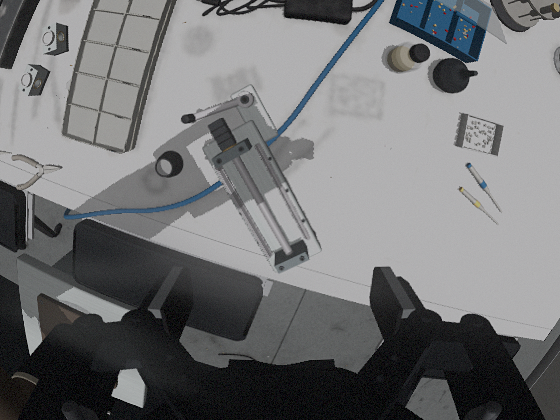

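```bash
python3 - <<'E'
from h import *
im=cv2.imread('pics/w1.png')
a=cv2.resize(im[80:280,150:340],None,fx=3,fy=3,interpolation=2);cv2.imwrite('pics/c2.png',a)
E
```

```text
(no output)
```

View pics/c2.png

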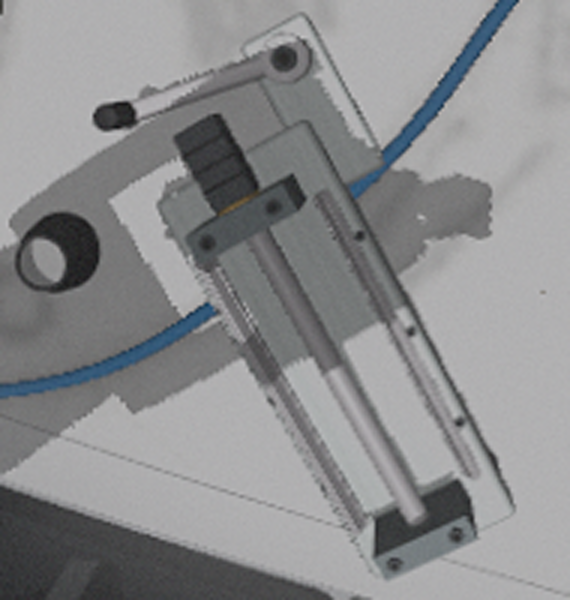

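```bash
cat >> h.py <<'E'
def C(u,v): return ((u+.5)/3-.5+150,(v+.5)/3-.5+80)
E
python3 - <<'E'
from h import *
g=lambda u,v,z:atz(ray('wrist',C(u,v),'w1'),z)
n=g(240.5,224.5,84);f=g(425,550,84);d=n-f
print(n,f,np.linalg.norm(d),np.degrees(np.arctan2(d[1],d[0])))
c=(n+f)/2;y=d/np.linalg.norm(d);x=np.array([y[1],-y[0],0])
p=g(285,60,75)-c;print('piv',p@x,p@y)
p=g(106,116,98);print('pin',p,(p-c)@x,(p-c)@y)
for q in [(226,395-0)]:pass
p=g(59,252,32);print('loupe',p,(p-c)@x,(p-c)@y)
h=g(203,122,75)-c;print('head end',h@x,h@y)
s=telemetry.observe();print(R.from_quat(s['orientation']).as_matrix()[:,0])
# all three views prediction check of carriages
for uv in [(54,38),(36,80)]: print('car',atz(ray('wrist',uv,'w1'),32))
for P in [(n),(f)]: print('side',proj('side',P),'scene',proj('scene',P))
E
```

```text
[ 484.00420546 -225.448163     84.        ] [ 381.49146877 -332.83310743   84.        ] 148.46005346072735 46.32972797837995
piv 41.97154511317676 119.51840991324976
pin [ 509.38327135 -169.3453111    98.        ] -20.382097631903992 132.33507877954597
loupe [ 438.1177622  -146.60495366   32.        ] -87.63263931569547 99.57441191125855
head end 4.455241550678372 114.13714187311182
[ 9.46583028e-01  3.22458964e-01 -8.87875484e-04]
car [565.43429465  87.98071361  32.        ]
car [499.21241704 104.72730218  32.        ]
side [319.86152921 180.08293855] scene [306.709389   260.92762974]
side [363.81557867 173.53131507] scene [298.22251376 300.52917991]
```

```bash
cat >> h.py <<'E'
S=dict(c=np.array([432.75,-279.14,0]),a=np.radians(46.33))
def sl(p): # world->slide
    q=np.asarray(p,float)-S['c'];y=np.array([np.cos(S['a']),np.sin(S['a']),0]);x=np.array([y[1],-y[0],0]);return np.array([q@x,q@y,q[2]])
def ws(x,y,z):
    Y=np.array([np.cos(S['a']),np.sin(S['a']),0]);X=np.array([Y[1],-Y[0],0]);return S['c']+x*X+y*Y+[0,0,z]
def go(P,yaw=None): # remaining tool shift (mm) & turn deg for tool x at world yaw (rad), tool straight down
    s=telemetry.observe();M=R.from_quat(s['orientation']).as_matrix();P=np.array(P)
    d=M.T@(P-s['ee_pos']);o=[d.round(1)]
    if yaw is not None:
        W=np.array([[np.cos(yaw),np.sin(yaw),0],[np.sin(yaw),-np.cos(yaw),0],[0,0,-1]]).T
        W=np.column_stack([[np.cos(yaw),np.sin(yaw),0],[np.sin(yaw),-np.cos(yaw),0],[0,0,-1]])
        o.append(np.degrees(R.from_matrix(M.T@W).as_rotvec()).round(2)); o.append(('after turn',(W.T@(P-s['ee_pos'])).round(1)))
    print(*o,'t',round(s['clock'],2),'ee',s['ee_pos'].round(1),'sl',sl(s['ee_pos']).round(1),'gap',round(s['finger_gap'],3),'gf',round(s['grasp_force'],1),'F',s['force'].round(1))
E
python3 - <<'E'
from h import *
w=lambda u,v,z:sl(atz(ray('wrist',(u,v),'w1'),z)).round()
print('tray',[w(128,150,35),w(64,135,35),w(178,0,35)])
print('hose',[w(*C(380,160),8),w(*C(450,80),8),w(383,0,8)])
go(ws(-20.4,132.3,150),S['a'])
E
```

```text
tray [array([-129.,  145.,   35.]), array([-211.,  220.,   35.]), array([ 26., 281.,  35.])]
hose [array([52., 66.,  8.]), array([95., 83.,  8.]), array([265., 168.,   8.])]
[  68.2 -100.6  151.8] [ -0.03   0.05 -27.52] ('after turn', array([106.8, -57.8, 151.9])) t 1.4 ee [ 477.4 -286.5  301.9] sl [ 37.4  25.5 301.9] gap 1.001 gf 0.0 F [ 0.4 -0.2 -0.4]
```

servo_tool --commands '[[1,[0,0,0],[0,0,-6.88]],[1,[0,0,0],[0,0,-6.88]],[1,[0,0,0],[0,0,-6.88]],[1,[0,0,0],[0,0,-6.88]],[1,[0.027,-0.0145,0.03],[0,0,0]],[1,[0.027,-0.0145,0.03],[0,0,0]],[1,[0.027,-0.0145,0.03],[0,0,0]],[0.6,[0.026,-0.0145,0.02],[0,0,0]]]'

```text
clock: 2.2
ee_pos: [508.0, -169.1, 189.3]
orientation: [0.92, 0.392, -0.001, -0.001]
force: [0.3, 1.1, -0.8]
finger_gap: 0.857
grasp_force: 0.0
```

```bash
python3 - <<'E'
from h import *
for a,b in [((128,150),(298.2,239.5)),((128,150),(313.8,217.9)),((64,135),(298.2,239.5))]: print(tri(ray('wrist',a,'w1'),ray('side',b)))
im=grab('wrist','w2');go(ws(-20.4,132.3,88),S['a'])
for p in [(-20.4,132.3,98),(42,120,75),(0,74,84),(0,-74,84)]: print(p,proj('wrist',ws(*p),'w2').round(1))
cv2.imwrite('pics/c3.png',cv2.resize(im[100:420,80:480,::-1],None,fx=2,fy=1.85,interpolation=2)[:600])
E
```

```text
(array([444.07118877, -51.83175483, -17.65034211]), np.float64(22.134803432645988))
(array([438.96575602, -86.2807452 ,  38.07307367]), np.float64(1.0214477863319573))
(array([431.56423089,  27.1682231 ,  33.91860168]), np.float64(0.30496680034522344))
[-1.7  6.1 97.7] [-0.64  0.02 -0.08] ('after turn', array([-1.7,  5. , 97.8])) t 2.25 ee [ 506.9 -164.6  185.8] sl [-25.4 134.  185.8] gap 0.772 gf 0.0 F [-1.   2.4 -2.5]
(-20.4, 132.3, 98) [283.  213.9]
(42, 120, 75) [359.  218.5]
(0, 74, 84) [307.4 274. ]
(0, -74, 84) [302.  388.9]
```

View pics/w2.png

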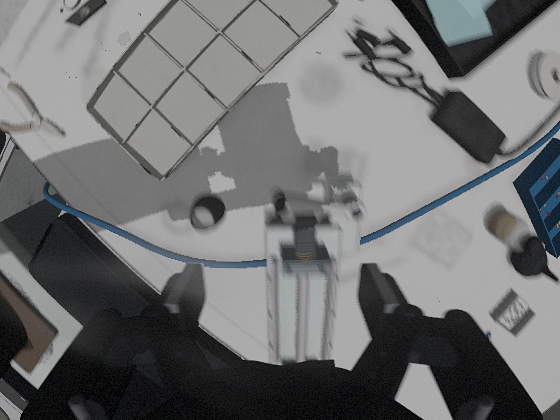

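servo_tool --commands '[[0.6,[-0.001,0.003,0.0],[0,0,0]],[0.6,[0,0,0],[0,0,0]],[0.6,[0,0,0],[0,0,0]]]'

```text
clock: 2.55
ee_pos: [511.6, -174.0, 193.8]
orientation: [0.92, 0.392, 0.001, 0.001]
force: [-0.1, 1.3, 0.1]
finger_gap: 0.599
grasp_force: 0.0
```

```bash
python3 - <<'E'
from h import *
im=grab('wrist','w3');go(ws(-20.4,132.3,88),S['a'])
for p in [(-20.4,132.3,98),(42,120,75),(0,74,84),(0,-74,84)]: print(p,proj('wrist',ws(*p),'w3').round(1))
cv2.imwrite('pics/c3.png',cv2.resize(im[170:370,200:400,::-1],None,fx=3,fy=3,interpolation=2)[:600])
E
```

```text
[  1.6  -4.9 105.8] [ 0.15 -0.02 -0.15] ('after turn', array([  1.6,  -4.7, 105.8])) t 2.6 ee [ 511.6 -173.8  193.8] sl [-15.7 130.7 193.8] gap 0.598 gf 0.0 F [0.3 0.4 0.9]
(-20.4, 132.3, 98) [274.  210.8]
(42, 120, 75) [349.9 215.6]
(0, 74, 84) [299.2 270.6]
(0, -74, 84) [295.5 385.7]
```

View pics/c3.png

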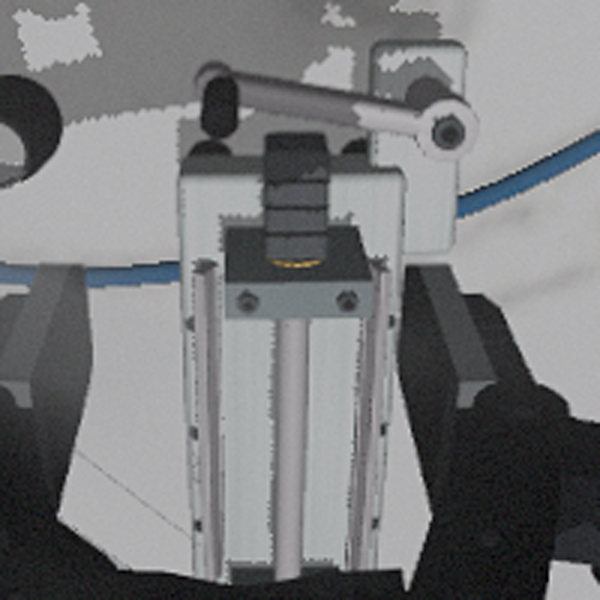

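servo_tool --commands '[[0.6,[0.0015,-0.0045,0.03],[0,0,-0.1]],[0.6,[0,0,0.03],[0,0,0]],[0.6,[0,0,0.03],[0,0,0]],[0.6,[0,0,0.015],[0,0,0]],[0.6,[0,0,0],[0,0,0]]]'

```text
clock: 3.1
ee_pos: [507.6, -167.6, 85.5]
orientation: [0.919, 0.393, -0.001, -0.002]
force: [0.1, -0.6, 0.5]
finger_gap: 0.597
grasp_force: 0.0
```

servo_tool --commands '[[0.05,[0,0,0],[0,0,0]],[0.05,[0,0,0],[0,0,0]],[0.05,[0,0,0],[0,0,0]],[0.05,[0,0,0],[0,0,0]],[0.05,[0,0,0],[0,0,0]],[0.05,[0,0,0],[0,0,0]]]' --newtons 25

```text
clock: 3.7
ee_pos: [509.6, -167.6, 89.1]
orientation: [0.919, 0.394, 0.0, 0.0]
force: [-2.0, 2.1, 6.0]
finger_gap: 0.099
grasp_force: 25.6
```

```bash
python3 - <<'E'
from h import *
go(ws(-20.4,132.3,88),S['a'])
s=telemetry.observe()['ee_pos'];p=sl(s);th=np.arctan2(p[1]-120,-(p[0]-42));print(th,np.hypot(p[0]-42,p[1]-120))
r=64
A=np.linspace(th,2.4,15)
q=[np.array([42-r*np.cos(a),120+r*np.sin(a)]) for a in A]
for i in range(14): d=q[i+1]-q[i];print('tool dx,dy',(d[1]).round(1),(d[0]).round(1))
E
```

```text
[-1.4  1.   1.1] [ 0.06 -0.03  0.08] ('after turn', array([-1.4,  1. ,  1.1])) t 3.7 ee [ 509.6 -167.6   89.1] sl [-21.4 133.7  89.1] gap 0.099 gf 25.6 F [-2.   2.1  6. ]
0.21275795259192443 64.9010539360989
tool dx,dy 9.6 2.9
tool dx,dy 9.0 4.3
tool dx,dy 8.2 5.7
tool dx,dy 7.2 6.9
tool dx,dy 6.1 7.9
tool dx,dy 4.8 8.8
tool dx,dy 3.4 9.4
tool dx,dy 1.9 9.8
tool dx,dy 0.3 10.0
tool dx,dy -1.3 9.9
tool dx,dy -2.8 9.6
tool dx,dy -4.2 9.0
tool dx,dy -5.6 8.3
tool dx,dy -6.8 7.3
```

servo_tool --commands '[[0.05,[0.0095,0.003,0],[0,0,0]],[0.05,[0.009,0.0043,0],[0,0,0]],[0.05,[0.0082,0.0057,0],[0,0,0]],[0.05,[0.0072,0.0069,0],[0,0,0]],[0.05,[0.006,0.008,0],[0,0,0]],[0.05,[0.0048,0.0088,0],[0,0,0]],[0.05,[0.0034,0.0094,0],[0,0,0]]]'

```text
clock: 4.4
ee_pos: [577.4, -160.9, 89.0]
orientation: [0.919, 0.393, 0.003, -0.002]
force: [1.7, 10.8, 5.4]
finger_gap: 0.104
grasp_force: 25.8
```

servo_tool --commands '[[0.05,[0.0019,0.0098,0],[0,0,0]],[0.05,[0.0003,0.01,0],[0,0,0]],[0.05,[-0.0013,0.0099,0],[0,0,0]],[0.05,[-0.0028,0.0096,0],[0,0,0]],[0.05,[-0.0042,0.009,0],[0,0,0]],[0.05,[-0.0056,0.0083,0],[0,0,0]],[0.05,[-0.0068,0.0073,0],[0,0,0]],[0.05,[0,0,0],[0,0,0]]]'

```text
clock: 5.2
ee_pos: [609.1, -224.7, 88.7]
orientation: [0.919, 0.394, -0.0, 0.001]
force: [-2.4, 0.2, 6.4]
finger_gap: 0.105
grasp_force: 26.0
```

servo_tool --commands '[[0.5,[0,0,0],[0,0,0]],[0.5,[0,0,0],[0,0,0]],[0.5,[0,0,0],[0,0,0]],[0.5,[0,0,-0.04],[0,0,0]],[0.4,[0,0,-0.04],[0,0,0]],[0.4,[0,0,0],[0,0,0]],[0.4,[0,0,0],[0,0,0]]]'

```text
clock: 5.9
ee_pos: [609.6, -222.4, 168.7]
orientation: [0.919, 0.394, 0.001, 0.001]
force: [0.1, -0.3, -0.7]
finger_gap: 0.401
grasp_force: 0.0
```

```bash
python3 - <<'E'
from h import *
go(ws(0,97,64),S['a'])
im=grab('wrist','w4')
for p in [(89,163,98),(42,120,75),(0,74,84)]: print(p,proj('wrist',ws(*p),'w4').round(1))
E
```

```text
[-66.1 -89.1 104.4] [ 0.16 -0.03  0.09] ('after turn', array([-66.2, -88.7, 104.7])) t 5.9 ee [ 609.6 -222.4  168.7] sl [ 88.7 163.2 168.7] gap 0.401 gf 0.0 F [ 0.1 -0.3 -0.7]
(89, 163, 98) [281.  225.6]
(42, 120, 75) [221.6 265.3]
(0, 74, 84) [176.7 315.6]
```

View pics/w4.png

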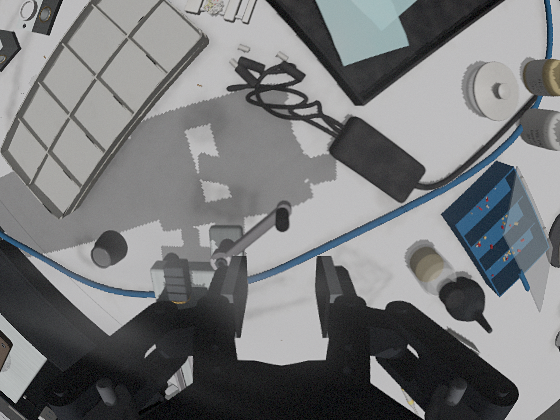

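servo_tool --commands '[[0.4,[-0.022,-0.0297,0],[0,0,0]],[0.4,[-0.022,-0.0297,0],[0,0,0]],[0.4,[-0.022,-0.0297,0.01],[0,0,0]],[0.4,[0,0,0.03],[0,0,0]],[0.4,[0,0,0.03],[0,0,0]],[0.4,[0,0,0.0345],[0,0,0]],[0.4,[0,0,0],[0,0,0]],[0.4,[0,0,0],[0,0,0]]]'

```text
clock: 6.75
ee_pos: [497.6, -207.5, 61.2]
orientation: [0.919, 0.394, -0.001, -0.002]
force: [-0.1, 0.6, 0.8]
finger_gap: 0.399
grasp_force: 0.0
```

servo_tool --commands '[[0.1,[0,0,0],[0,0,0]],[0.1,[0,0,0],[0,0,0]],[0.1,[0,0,0],[0,0,0]],[0.1,[0,0,0],[0,0,0]],[0.1,[0,0,0],[0,0,0]]]' --newtons 50

```text
clock: 7.25
ee_pos: [499.0, -208.4, 63.2]
orientation: [0.919, 0.394, 0.0, 0.0]
force: [-0.4, 0.7, 0.4]
finger_gap: 0.201
grasp_force: 53.1
```

```bash
python3 - <<'E'
from h import *
go(ws(0,97,64),S['a'])
E
```

```text
[ 0.   0.9 -0.8] [ 0.01 -0.    0.07] ('after turn', array([ 0. ,  0.9, -0.8])) t 7.25 ee [ 499.  -208.4   63.2] sl [-0.9 97.  63.2] gap 0.201 gf 53.1 F [-0.4  0.7  0.4]
```

servo_tool --commands '[[0.1,[0.01,0,0],[0,0,0]],[0.1,[0.015,0,0],[0,0,0]],[0.1,[0.025,0,0],[0,0,0]],[0.1,[0.025,0,0],[0,0,0]],[0.1,[0.025,0,0],[0,0,0]],[0.1,[0.025,0,0],[0,0,0]],[0.1,[0.025,0,0],[0,0,0]],[0.1,[0.025,0,0],[0,0,0]]]'

```text
clock: 8.05
ee_pos: [620.7, -79.4, 62.4]
orientation: [0.919, 0.394, 0.0, -0.0]
force: [0.1, -0.1, -0.7]
finger_gap: 0.2
grasp_force: 52.9
```

servo_tool --commands '[[0.1,[0.01,0,0],[0,0,0]],[0.1,[0,0,0],[0,0,0]],[0.1,[0,0,-0.015],[0,0,0]],[0.1,[0,0,-0.035],[0,0,0]],[0.1,[0,0,-0.02],[0,0,0]],[0.1,[0,0,0],[0,0,0]],[0.1,[0,0,0],[0,0,0]]]'

```text
clock: 8.75
ee_pos: [626.2, -75.1, 133.4]
orientation: [0.919, 0.393, 0.0, 0.0]
force: [0.0, 0.6, -0.9]
finger_gap: 0.197
grasp_force: 53.0
```

```bash
python3 - <<'E'
from h import *
go(ws(115,60,133),S['a'])
s=telemetry.observe();print(s['ft_torque'],s['joint_pos'])
im=grab('wrist','w5')
E
```

```text
[-221.1  115.9    0.4] [ 0.05 -0.02  0.01] ('after turn', array([-221.1,  115.9,    0.4])) t 8.75 ee [626.2 -75.1 133.4] sl [ -0.9 281.1 133.4] gap 0.197 gf 53.0 F [ 0.   0.6 -0.9]
[ 0.07881309 -0.05478103 -0.06744416] [-2.80087601e-01  2.96913497e-01  1.77315904e+00 -7.05816716e-05
  1.07064046e+00  4.82022926e-01]
```

View pics/w5.png

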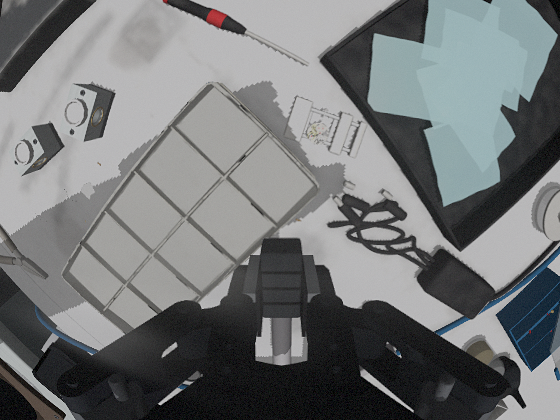

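```bash
python3 - <<'E'
from h import *
for uv in [(60,215),(330,281),(430,307),(540,338)]: print(uv,atz(ray('wrist',uv,'w1'),0).round())
for p in [(115,-130,4),(115,74,9)]: print(proj('wrist',ws(*p),'w1'),ws(*p))
E
```

```text
(60, 215) [285.  42.   0.]
(330, 281) [ 329. -418.   -0.]
(430, 307) [ 328. -615.    0.]
(540, 338) [ 308. -998.    0.]
[376.52363808 233.75101238] [ 426.16732076 -452.5806767     4.        ]
[317.45352922 105.4015305 ] [ 567.03009018 -305.02160314    9.        ]
```

servo_tool --commands '[[0.1,[-0.04,0.021,0],[0,0,0]],[0.1,[-0.04,0.021,0],[0,0,0]],[0.1,[-0.04,0.021,0],[0,0,0]],[0.1,[-0.04,0.021,0],[0,0,0]],[0.1,[-0.04,0.021,0],[0,0,0]],[0.1,[-0.021,0.011,0.02],[0,0,0]],[0.1,[0,0,0.035],[0,0,0]],[0.1,[0,0,0.03],[0,0,0]]]'

```text
clock: 9.6
ee_pos: [556.0, -315.0, 44.7]
orientation: [0.92, 0.393, -0.001, -0.002]
force: [0.1, 1.8, -2.3]
finger_gap: 0.198
grasp_force: 52.9
```

servo_tool --commands '[[0.1,[0,0,0.01],[0,2.5,0]],[0.1,[0,0,0],[0,0,0]],[0.1,[0,0,0],[0,0,0]],[0.1,[0,0,0],[0,0,0]]]'

```text
clock: 10.0
ee_pos: [558.7, -314.8, 38.7]
orientation: [0.919, 0.394, 0.02, -0.008]
force: [0.2, -0.1, -1.4]
finger_gap: 0.199
grasp_force: 52.9
```

```bash
python3 - <<'E'
from h import *
go(ws(115,60,12.5),S['a'])
E
```

```text
[-2.3 -0.7 26.1] [ 0.08 -2.48  0.08] ('after turn', array([-1.2, -0.7, 26.2])) t 10.0 ee [ 558.7 -314.8   38.7] sl [115.7  61.2  38.7] gap 0.199 gf 52.9 F [ 0.2 -0.1 -1.4]
```

servo_tool --commands '[[0.1,[0,0,0.012],[0,0,0]],[0.1,[0,0,0.01],[0,0,0]],[0.1,[0,0,0.004],[0,0,0]],[0.1,[0,0,0],[0,0,0]],[0.1,[0,0,0],[0,0,0]]]'

```text
clock: 10.5
ee_pos: [558.8, -313.3, 11.7]
orientation: [0.919, 0.394, 0.02, -0.009]
force: [-0.5, 1.1, 0.6]
finger_gap: 0.2
grasp_force: 54.7
```

servo_tool --commands '[[0.23,[0,0,0],[0,0,0]],[0.4,[0,0,0],[0,0,0]],[0.4,[0,0,0],[0,0,0]],[0.4,[0,0,-0.005],[0,0,0]],[0.4,[0,0,-0.04],[0,0,0]],[0.4,[0,0,-0.05],[0,-2.5,0]],[0.6,[0,0,-0.03],[0,0,0]],[0.8,[0,0,0],[0,0,0]]]'

```text
clock: 11.3
ee_pos: [559.4, -319.1, 144.5]
orientation: [0.919, 0.394, 0.003, 0.006]
force: [0.7, 0.4, 1.3]
finger_gap: 0.726
grasp_force: 0.0
```

```bash
python3 - <<'E'
from h import *
go([490,60,320],S['a'])
E
```

```text
[ 226.9 -309.3 -179.4] [ 0.76 -0.06  0.09] ('after turn', array([ 226.2, -312. , -175.5])) t 11.3 ee [ 559.4 -319.1  144.5] sl [119.2  58.6 144.5] gap 0.726 gf 0.0 F [0.7 0.4 1.3]
```

servo_tool --commands '[[0.8,[0.025,-0.034,-0.022],[0,0,0]],[0.8,[0.025,-0.034,-0.022],[0,0,0]],[0.8,[0.025,-0.034,-0.022],[0,0,0]],[0.8,[0.025,-0.034,-0.022],[0,0,0]],[0.8,[0.025,-0.034,-0.022],[0,0,0]],[0.8,[0.025,-0.034,-0.022],[0,0,0]],[0.8,[0.025,-0.034,-0.022],[0,0,0]],[0.8,[0.025,-0.034,-0.02],[0,0,0]]]'

```text
clock: 12.1
ee_pos: [496.1, 17.3, 311.1]
orientation: [0.919, 0.394, -0.0, -0.0]
force: [0.6, -0.5, 0.2]
finger_gap: 0.799
grasp_force: 0.0
```

servo_tool --commands '[[0.8,[0.025,-0.034,0],[0,0,0]],[0.8,[0,0,0],[0,0,0]],[0.8,[0,0,0],[0,0,0]],[0.8,[0,0,0],[0,0,0]]]'

```text
clock: 12.5
ee_pos: [489.5, 56.6, 309.8]
orientation: [0.919, 0.394, -0.001, -0.0]
force: [-1.1, -0.1, -1.4]
finger_gap: 0.8
grasp_force: 0.0
```

```bash
python3 - <<'E'
from h import *
im=grab('wrist','w6');go([490,60,320],S['a'])
E
```

```text
[  3.   -2.3 -10.2] [-0.06  0.07 -0.02] ('after turn', array([  3. ,  -2.3, -10.1])) t 12.55 ee [489.6  56.3 309.9] sl [-190.5  281.9  309.9] gap 0.802 gf 0.0 F [ 0.7 -0.9 -0.5]
```

View pics/w6.png

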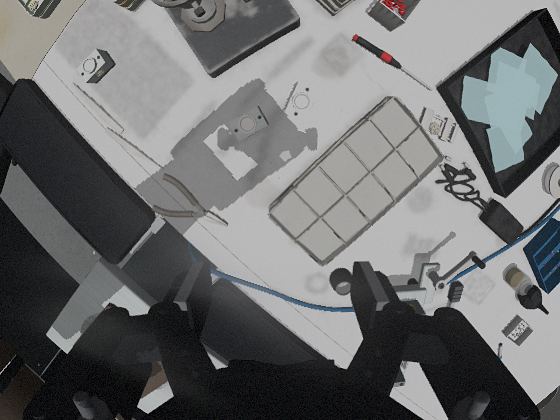

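```bash
python3 - <<'E'
from h import *
print(proj('wrist',(753,124,20),'w6'))
im=cv2.imread('pics/w6.png')
e=lambda a:cv2.resize(cv2.convertScaleAbs(a,alpha=0.8),None,fx=6,fy=6,interpolation=2)
o=np.zeros((600,800,3),np.uint8); o[:480,:720]=e(im[75:155,210:330])
c=e(im[45:95,70:130]);  o[300:600,440:800]=c
cv2.imwrite('pics/c4.png',o)
E
```

```text
[390.03500312  -0.84569675]
```

View pics/c4.png

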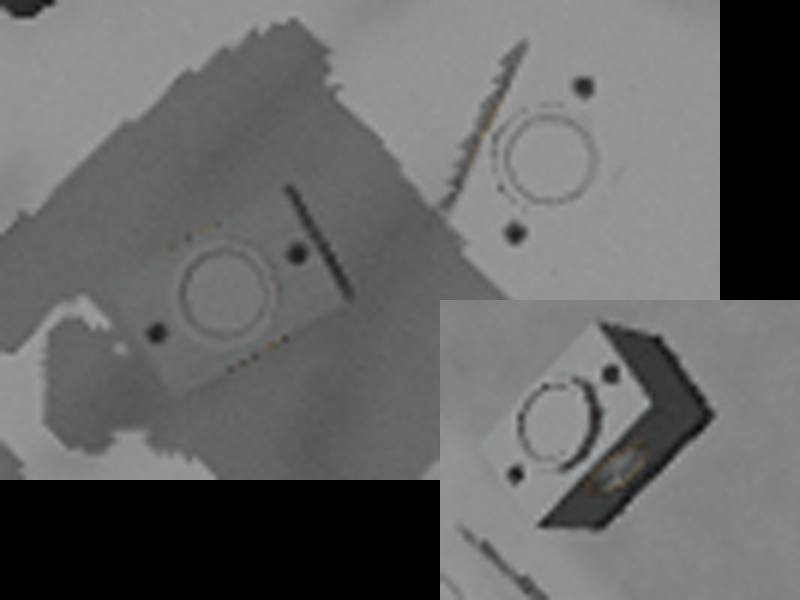

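```bash
python3 - <<'E'
from h import *
f=lambda u,v,a,b:((u+.5)/6-.5+a,(v+.5)/6-.5+b)
D={'A':[(515,233),(584,87),210,75,(550,160),(248,265)],'B':[(157,332),(297,253),210,75,(225,293),(306,301)],'C':[(75,174),(171,74),70,45,(115,124),(263,499)]}
for k,(p,q,a,b,n,s) in D.items():
    P=atz(ray('wrist',f(*p,a,b),'w6'),32);Q=atz(ray('wrist',f(*q,a,b),'w6'),32);d=Q-P
    print(k,((P+Q)/2).round(1),'len',np.linalg.norm(d).round(1),'x-ang',np.degrees(np.arctan2(d[1],d[0])).round(1))
    print('  nest',tri(ray('wrist',f(*n,a,b),'w6'),ray('side',((s[0]+.5)/3.4+169.5,(s[1]+.5)/3.1+154.5))))
go([490,60,100],S['a'])
E
```

```text
A [564.5  99.3  32. ] len 33.9 x-ang 21.8
  nest (array([564.62848719,  99.15493513,  30.31193787]), np.float64(0.07184517139590298))
B [496.9 125.7  32. ] len 33.8 x-ang -15.1
  nest (array([496.44801413, 125.63959263,  32.51621375]), np.float64(0.28089319146265196))
C [402.6 348.7  32. ] len 34.3 x-ang -8.7
  nest (array([401.40829554, 349.62702939,  33.00264473]), np.float64(0.43645294434737064))
[  3.2  -2.1 209.8] [-0.06  0.07 -0.02] ('after turn', array([  3. ,  -2.3, 209.9])) t 12.55 ee [489.6  56.3 309.9] sl [-190.5  281.9  309.9] gap 0.802 gf 0.0 F [ 0.7 -0.9 -0.5]
```

```bash
python3 - <<'E'
from h import *
go([564.5,99.3,25],np.radians(111.8))
E
```

```text
[ 83.2  24.7 284.7] [-9.000e-02  3.000e-02 -6.549e+01] ('after turn', array([ 12.1,  85.5, 284.9])) t 12.55 ee [489.6  56.3 309.9] sl [-190.5  281.9  309.9] gap 0.802 gf 0.0 F [ 0.7 -0.9 -0.5]
```

servo_tool --commands '[[0.8,[0,0,0.02],[0,0,-8.19]],[0.8,[0,0,0.02],[0,0,-8.19]],[0.8,[0,0,0.02],[0,0,-8.19]],[0.8,[0,0,0.02],[0,0,-8.19]],[0.8,[0,0,0.02],[0,0,-8.19]],[0.75,[0,0,0.02],[0,0,-8.19]],[0.7,[0,0,0.02],[0,0,-8.19]],[0.7,[0,0,0.02],[0,0,-8.19]]]'

```text
clock: 13.35
ee_pos: [489.7, 55.9, 149.4]
orientation: [0.558, 0.83, -0.0, -0.0]
force: [0.2, -0.4, 0.0]
finger_gap: 0.704
grasp_force: 0.0
```

servo_tool --commands '[[0.7,[0.006,0.043,0.01],[0,0,0]],[0.7,[0.006,0.0425,0.02],[0,0,0]],[0.7,[0,0,0],[0,0,0]],[0.7,[0,0,0],[0,0,0]],[0.7,[0,0,0],[0,0,0]]]'

```text
clock: 13.85
ee_pos: [564.4, 99.2, 121.1]
orientation: [0.56, 0.828, -0.0, 0.0]
force: [0.6, -0.3, 0.1]
finger_gap: 0.7
grasp_force: 0.0
```

```bash
python3 - <<'E'
from h import *
go([564.5,99.3,25],np.radians(111.8))
im=grab('wrist','w7')
xa=np.radians(21.8);X=np.array([np.cos(xa),np.sin(xa),0])
for s in (-17,17): print(proj('wrist',np.array([564.5,99.3,32])+s*X,'w7').round(1))
cv2.imwrite('pics/c5.png',cv2.resize(im[140:300,170:390,::-1],None,fx=3.5,fy=3.5,interpolation=2)[:600])
E
```

```text
[ 0.   0.2 96.1] [0.   0.01 0.04] ('after turn', array([-0. ,  0.2, 96.1])) t 13.85 ee [564.4  99.2 121.1] sl [-166.1  364.6  121.1] gap 0.7 gf 0.0 F [ 0.6 -0.3  0.1]
[259.5 216.9]
[306.5 217. ]
```

View pics/c5.png

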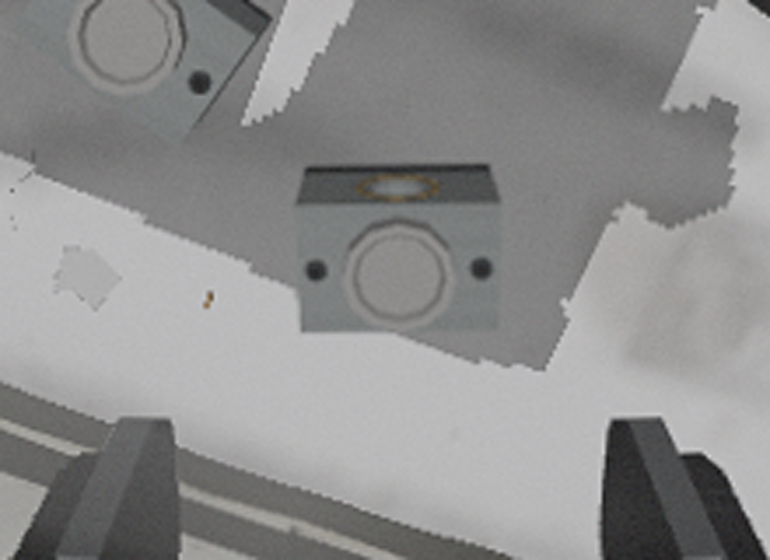

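servo_tool --commands '[[0.7,[0,0.001,0.03],[0,0,0]],[0.7,[0,0,0.03],[0,0,0]],[0.7,[0,0,0.026],[0,0,0]],[0.7,[0,0,0.01],[0,0,0]],[0.7,[0,0,0],[0,0,0]],[0.7,[0,0,0],[0,0,0]]]'

```text
clock: 14.5
ee_pos: [566.5, 100.5, 26.7]
orientation: [0.56, 0.829, 0.001, 0.001]
force: [-0.6, -0.5, 0.8]
finger_gap: 0.701
grasp_force: 0.0
```

servo_tool --commands '[[0.4,[0,0,0],[0,0,0]],[0.4,[0,0,0],[0,0,0]],[0.4,[0,0,0],[0,0,0]],[0.4,[0,0,0],[0,0,0]],[0.4,[0,0,0],[0,0,0]]]' --newtons 50

```text
clock: 15.0
ee_pos: [567.3, 100.7, 27.2]
orientation: [0.56, 0.829, 0.001, 0.002]
force: [-1.4, 0.6, 6.5]
finger_gap: 0.475
grasp_force: 52.9
```

servo_tool --commands '[[0.4,[0,0,0],[0,0,0]],[0.4,[0,0,-0.02],[0,0,0]],[0.4,[0,0,-0.04],[0,0,0]],[0.4,[0,0,-0.04],[0,0,0]],[0.4,[0,0,-0.03],[0,0,0]],[0.4,[0,0,0],[0,0,0]],[0.4,[0,0,0],[0,0,0]]]'

```text
clock: 15.7
ee_pos: [565.2, 100.8, 154.8]
orientation: [0.56, 0.829, 0.0, 0.0]
force: [0.8, -0.6, -2.5]
finger_gap: 0.478
grasp_force: 52.0
```

```bash
python3 - <<'E'
from h import *
go(ws(-.8,-42,150),S['a'])
E
```

```text
[-319.6 -303.4    4.7] [ 4.00e-02 -1.00e-02  6.56e+01] ('after turn', array([-408.3,  165.7,    4.8])) t 15.7 ee [565.2 100.8 154.8] sl [-166.5  366.3  154.8] gap 0.478 gf 52.0 F [ 0.8 -0.6 -2.5]
```

servo_tool --commands '[[0.4,[0,0,0],[0,0,8.2]],[0.4,[0,0,0],[0,0,8.2]],[0.4,[0,0,0],[0,0,8.2]],[0.4,[0,0,0],[0,0,8.2]],[0.4,[0,0,0],[0,0,8.2]],[0.4,[0,0,0],[0,0,8.2]],[0.4,[0,0,0],[0,0,8.2]],[0.4,[0,0,0],[0,0,8.2]]]'

```text
clock: 16.5
ee_pos: [563.4, 100.7, 151.2]
orientation: [0.921, 0.391, -0.003, -0.001]
force: [-0.2, -0.2, -0.7]
finger_gap: 0.479
grasp_force: 51.8
```

servo_tool --commands '[[0.4,[-0.037,0.015,0],[0,0,0]],[0.4,[-0.037,0.015,0],[0,0,0]],[0.4,[-0.037,0.015,0],[0,0,0]],[0.4,[-0.037,0.015,0],[0,0,0]],[0.4,[-0.037,0.015,0],[0,0,0]],[0.4,[-0.037,0.015,0],[0,0,0]],[0.4,[-0.037,0.015,0],[0,0,0]],[0.4,[-0.037,0.015,0],[0,0,0]]]'

```text
clock: 17.3
ee_pos: [445.4, -196.5, 151.8]
orientation: [0.919, 0.393, -0.001, -0.002]
force: [0.7, -0.5, -2.1]
finger_gap: 0.481
grasp_force: 51.9
```

servo_tool --commands '[[0.4,[-0.037,0.015,0],[0,0,0]],[0.4,[-0.037,0.015,0],[0,0,0]],[0.4,[-0.037,0.015,0],[0,0,0]],[0.4,[0,0,0],[0,0,0]],[0.4,[0,0,0],[0,0,0]],[0.4,[0,0,0],[0,0,0]]]'

```text
clock: 17.9
ee_pos: [403.1, -305.9, 152.9]
orientation: [0.919, 0.394, -0.0, -0.002]
force: [-0.4, -0.2, -2.0]
finger_gap: 0.481
grasp_force: 51.9
```

```bash
python3 - <<'E'
from h import *
go(ws(-.8,-42,73.5),S['a'])
E
```

```text
[-2.3  2.4 79.4] [-0.22 -0.04  0.02] ('after turn', array([-2.2,  2.1, 79.4])) t 17.9 ee [ 403.1 -305.9  152.9] sl [ -2.9 -39.8 152.9] gap 0.481 gf 51.9 F [-0.4 -0.2 -2. ]
```

servo_tool --commands '[[0.4,[-0.0022,0.0023,0.02],[0,0,0]],[0.4,[0,0,0.025],[0,0,0]],[0.4,[0,0,0.015],[0,0,0]],[0.4,[0,0,0],[0,0,0]],[0.4,[0,0,0],[0,0,0]],[0.4,[0,0,0],[0,0,0]]]'

```text
clock: 18.5
ee_pos: [404.7, -310.7, 95.9]
orientation: [0.919, 0.394, 0.0, 0.001]
force: [0.1, -0.8, -1.1]
finger_gap: 0.474
grasp_force: 51.8
```

```bash
python3 - <<'E'
from h import *
go(ws(-.8,-42,73.5),S['a'])
E
```

```text
[ 0.2 -2.3 22.4] [0.11 0.01 0.06] ('after turn', array([ 0.2, -2.3, 22.4])) t 18.5 ee [ 404.7 -310.7   95.9] sl [  1.5 -42.2  95.9] gap 0.474 gf 51.8 F [ 0.1 -0.8 -1.1]
```

servo_tool --commands '[[0.4,[0,0,0],[0,0,0]],[0.4,[0,0,0],[0,0,0]],[0.4,[0,0,0],[0,0,0]]]'

```text
clock: 18.8
ee_pos: [404.0, -311.0, 95.4]
orientation: [0.919, 0.393, 0.0, 0.001]
force: [0.4, 0.3, -1.3]
finger_gap: 0.478
grasp_force: 51.8
```

```bash
python3 - <<'E'
from h import *
go(ws(-.8,-42,73.5),S['a'])
E
```

```text
[ 0.9 -2.1 21.9] [ 0.07  0.   -0.01] ('after turn', array([ 0.9, -2. , 21.9])) t 18.8 ee [ 404.  -311.    95.4] sl [  1.2 -42.9  95.4] gap 0.478 gf 51.8 F [ 0.4  0.3 -1.3]
```

servo_tool --commands '[[0.4,[0.0009,-0.002,0],[0,0,0]],[0.4,[0,0,0.006],[0,0,0]],[0.4,[0,0,0.006],[0,0,0]],[0.4,[0,0,0.005],[0,0,0]],[0.4,[0,0,0.003],[0,0,0]],[0.4,[0,0,0],[0,0,0]],[0.4,[0,0,0],[0,0,0]],[0.4,[0,0,0],[0,0,0]]]'

```text
clock: 19.6
ee_pos: [403.1, -308.9, 75.0]
orientation: [0.919, 0.393, 0.0, 0.0]
force: [-0.3, -0.5, -1.3]
finger_gap: 0.479
grasp_force: 51.9
```

```bash
python3 - <<'E'
from h import *
go(ws(-.8,-42,73.5),S['a'])
E
```

```text
[-0.   0.1  1.5] [ 0.03  0.   -0.01] ('after turn', array([-0. ,  0.1,  1.5])) t 19.6 ee [ 403.1 -308.9   75. ] sl [ -0.9 -42.   75. ] gap 0.479 gf 51.9 F [-0.3 -0.5 -1.3]
```

servo_tool --commands '[[0.4,[0,0,0.0015],[0,0,0]],[0.4,[0,0,0],[0,0,0]],[0.4,[0,0,0],[0,0,0]],[0.5,[0,0,0],[0,0,0]],[0.6,[0,0,0],[0,0,0]],[0.62,[0,0,0],[0,0,0]]]'

```text
clock: 20.2
ee_pos: [403.2, -309.0, 73.6]
orientation: [0.919, 0.393, 0.0, 0.0]
force: [-0.1, 0.7, 0.3]
finger_gap: 0.619
grasp_force: 0.0
```

servo_tool --commands '[[0.62,[0,0,-0.01],[0,0,0]],[0.62,[0,0,-0.03],[0,0,0]],[0.62,[0,0,-0.04],[0,0,0]],[0.7,[0,0,0],[0,0,0]],[0.7,[0,0,0],[0,0,0]]]'

```text
clock: 20.7
ee_pos: [403.7, -309.5, 155.4]
orientation: [0.919, 0.393, 0.001, 0.002]
force: [0.2, 0.4, -0.7]
finger_gap: 0.701
grasp_force: 0.0
```

```bash
python3 - <<'E'
from h import *
go([496.9,125.7,120],np.radians(74.9))
im=grab('wrist','w8')
E
```

```text
[ 379.1 -233.3   34.3] [  0.23   0.08 -28.58] ('after turn', array([444.5, -23.4,  35.4])) t 20.7 ee [ 403.7 -309.5  155.4] sl [ -0.  -42.  155.4] gap 0.701 gf 0.0 F [ 0.2  0.4 -0.7]
```

servo_tool --commands '[[0.7,[0.038,-0.0235,0],[0,0,0]],[0.7,[0.038,-0.0235,0],[0,0,0]],[0.7,[0.038,-0.0235,0],[0,0,0]],[0.7,[0.038,-0.0235,0],[0,0,0]],[0.7,[0.038,-0.0235,0],[0,0,0]],[0.7,[0.038,-0.0235,0],[0,0,0]],[0.7,[0.038,-0.0235,0],[0,0,0]],[0.7,[0.038,-0.0235,0],[0,0,0]]]'

```text
clock: 21.55
ee_pos: [475.9, 43.0, 151.8]
orientation: [0.919, 0.393, -0.001, -0.001]
force: [0.5, -0.6, 0.2]
finger_gap: 0.696
grasp_force: 0.0
```

servo_tool --commands '[[0.7,[0.038,-0.0235,0],[0,0,0]],[0.7,[0.037,-0.022,0],[0,0,0]],[0.7,[0,0,0],[0,0,-7.15]],[0.7,[0,0,0],[0,0,-7.15]],[0.7,[0,0,0],[0,0,-7.15]],[0.7,[0,0,0],[0,0,-7.15]],[0.7,[0,0,0],[0,0,0]],[0.7,[0,0,0],[0,0,0]]]'

```text
clock: 22.35
ee_pos: [495.1, 126.6, 152.1]
orientation: [0.795, 0.607, -0.001, -0.001]
force: [0.2, 0.5, 0.0]
finger_gap: 0.7
grasp_force: 0.0
```

servo_tool --commands '[[0.7,[0,0,0],[0,0,0]],[0.7,[0,0,0],[0,0,0]],[0.7,[0,0,0],[0,0,0]]]'

```text
clock: 22.65
ee_pos: [495.8, 126.6, 153.2]
orientation: [0.794, 0.608, -0.0, -0.0]
force: [-0.0, 0.4, -0.4]
finger_gap: 0.698
grasp_force: 0.0
```

```bash
cat >> h.py <<'E'
def screws(f,c,xa,z=32):
    im=cv2.cvtColor(cv2.imread('pics/'+f+'.png'),cv2.COLOR_BGR2GRAY).astype(float);X=np.array([np.cos(xa),np.sin(xa),0]);o=[]
    for s in (-17,17):
        u,v=proj('wrist',np.r_[np.array(c)[:2],z]+s*X,f);iu,iv=int(round(u)),int(round(v));w=10
        p=cv2.GaussianBlur(im,(0,0),1.2)[iv-w:iv+w+1,iu-w:iu+w+1];b=np.median(p)
        # dark blob with bright surround
        k=cv2.GaussianBlur(im,(0,0),5)[iv-w:iv+w+1,iu-w:iu+w+1]-p; m=np.unravel_index(k.argmax(),k.shape)
        yy,xx=np.mgrid[-w:w+1,-w:w+1];d=np.hypot(yy-m[0]+w,xx-m[1]+w)<4.5;q=np.clip(k,0,None)*d
        cu,cv=iu+(q*xx).sum()/q.sum(),iv+(q*yy).sum()/q.sum();o.append(atz(ray('wrist',(cu,cv),f),z)); print('  pred',u.round(1),v.round(1),'found',cu.round(1),cv.round(1),'contrast',k.max().round())
    d=o[1]-o[0];print('centre',((o[0]+o[1])/2).round(1),'len',np.linalg.norm(d).round(1),'xang',np.degrees(np.arctan2(d[1],d[0])).round(1))
E
python3 - <<'E'
from h import *
im=grab('wrist','w9')
screws('w7',[564.5,99.3],np.radians(21.8))
screws('w9',[496.9,125.7],np.radians(-15.1))
go([496.9,125.7,27],np.radians(74.9))
E
```

```text
pred 258.5 216.1 found 259.7 217.0 contrast 62.0
  pred 305.6 216.2 found 307.1 216.4 contrast 59.0
centre [565.5  99.3  32. ] len 34.3 xang 22.7
  pred 262.6 203.6 found 262.5 203.6 contrast 53.0
  pred 304.2 203.6 found 304.4 203.6 contrast 53.0
centre [496.9 125.7  32. ] len 34.1 xang -15.0
[ -0.6   1.2 126.3] [ 0.    0.   -0.02] ('after turn', array([ -0.6,   1.2, 126.3])) t 22.7 ee [495.8 126.6 153.3] sl [-234.5  337.1  153.3] gap 0.701 gf 0.0 F [ 0.9 -0.1  0.8]
```

servo_tool --commands '[[0.7,[-0.0006,0.0012,0.03],[0,0,0]],[0.7,[0,0,0.04],[0,0,0]],[0.7,[0,0,0.035],[0,0,0]],[0.7,[0,0,0.022],[0,0,0]],[0.7,[0,0,0],[0,0,0]],[0.7,[0,0,0],[0,0,0]],[0.7,[0,0,0],[0,0,0]]]'

```text
clock: 23.4
ee_pos: [498.4, 125.9, 28.1]
orientation: [0.794, 0.608, 0.001, 0.001]
force: [-0.7, 0.2, 0.4]
finger_gap: 0.698
grasp_force: 0.0
```

servo_tool --commands '[[0.4,[0,0,0],[0,0,0]],[0.4,[0,0,0],[0,0,0]],[0.4,[0,0,0],[0,0,0]],[0.4,[0,0,0],[0,0,0]],[0.4,[0,0,0],[0,0,0]],[0.4,[0,0,0],[0,0,0]]]' --newtons 50

```text
clock: 24.0
ee_pos: [498.6, 125.9, 28.3]
orientation: [0.794, 0.608, 0.002, 0.001]
force: [0.1, -0.2, 6.8]
finger_gap: 0.48
grasp_force: 52.4
```

servo_tool --commands '[[0.4,[0,0,-0.02],[0,0,0]],[0.4,[0,0,-0.04],[0,0,0]],[0.4,[0,0,-0.04],[0,0,0]],[0.4,[0,0,-0.03],[0,0,0]],[0.4,[0,0,0],[0,0,7.15]],[0.4,[0,0,0],[0,0,7.15]],[0.4,[0,0,0],[0,0,7.15]],[0.4,[0,0,0],[0,0,7.15]]]'

```text
clock: 24.8
ee_pos: [496.3, 125.8, 156.0]
orientation: [0.92, 0.391, -0.0, -0.0]
force: [-0.1, -0.4, -1.5]
finger_gap: 0.48
grasp_force: 51.5
```

```bash
python3 - <<'E'
from h import *
go(ws(-.9,0,150),S['a'])
E
```

```text
[-335.5  234.5    6.1] [-0.02  0.03 -0.3 ] ('after turn', array([-336.7,  232.7,    6. ])) t 24.8 ee [496.3 125.8 156. ] sl [-233.6  336.7  156. ] gap 0.48 gf 51.5 F [-0.1 -0.4 -1.5]
```

servo_tool --commands '[[0.4,[-0.0373,0.026,0],[0,0,0]],[0.4,[-0.0373,0.026,0],[0,0,0]],[0.4,[-0.0373,0.026,0],[0,0,0]],[0.4,[-0.0373,0.026,0],[0,0,0]],[0.4,[-0.0373,0.026,0],[0,0,0]],[0.4,[-0.0373,0.026,0],[0,0,0]],[0.4,[-0.0373,0.026,0],[0,0,0]],[0.4,[-0.0373,0.026,0],[0,0,0]]]'

```text
clock: 25.6
ee_pos: [440.2, -235.1, 156.1]
orientation: [0.919, 0.393, 0.0, -0.0]
force: [0.5, 0.4, -2.2]
finger_gap: 0.481
grasp_force: 51.5
```

servo_tool --commands '[[0.4,[-0.0373,0.026,0],[0,0,0]],[0.4,[0,0,0.02],[0,0,0]],[0.4,[0,0,0.03],[0,0,0]],[0.4,[0,0,0.01],[0,0,-0.3]],[0.4,[0,0,0],[0,0,0]],[0.4,[0,0,0],[0,0,0]],[0.4,[0,0,0],[0,0,0]],[0.4,[0,0,0],[0,0,0]]]'

```text
clock: 26.4
ee_pos: [435.1, -279.0, 97.8]
orientation: [0.918, 0.396, 0.001, 0.001]
force: [-0.9, 0.3, -1.5]
finger_gap: 0.478
grasp_force: 51.5
```

servo_tool --commands '[[0.4,[0,0,0],[0,0,0]],[0.4,[0,0,0],[0,0,0]]]'

```text
clock: 26.6
ee_pos: [434.6, -278.7, 96.9]
orientation: [0.918, 0.396, 0.0, 0.001]
force: [0.4, -0.2, -1.8]
finger_gap: 0.472
grasp_force: 51.5
```

```bash
python3 - <<'E'
from h import *
go(ws(-.9,0,74.5),S['a'])
E
```

```text
[-1.5 -2.  22.4] [ 0.06 -0.    0.3 ] ('after turn', array([-1.5, -1.9, 22.4])) t 26.6 ee [ 434.6 -278.7   96.9] sl [ 1.   1.5 96.9] gap 0.472 gf 51.5 F [ 0.4 -0.2 -1.8]
```

servo_tool --commands '[[0.4,[-0.0015,-0.002,0],[0,0,0.3]],[0.4,[0,0,0.006],[0,0,0]],[0.4,[0,0,0.006],[0,0,0]],[0.4,[0,0,0.005],[0,0,0]],[0.4,[0,0,0.003],[0,0,0]],[0.4,[0,0,0],[0,0,0]],[0.4,[0,0,0],[0,0,0]],[0.4,[0,0,0],[0,0,0]]]'

```text
clock: 27.4
ee_pos: [431.9, -278.5, 76.5]
orientation: [0.919, 0.393, 0.0, 0.0]
force: [0.3, 0.0, -2.1]
finger_gap: 0.476
grasp_force: 51.5
```

```bash
python3 - <<'E'
from h import *
go(ws(-.9,0,74.5),S['a'])
E
```

```text
[0.1 0.1 2. ] [ 0.03 -0.   -0.01] ('after turn', array([0.1, 0.1, 2. ])) t 27.4 ee [ 431.9 -278.5   76.5] sl [-1.  -0.1 76.5] gap 0.476 gf 51.5 F [ 0.3  0.  -2.1]
```

servo_tool --commands '[[0.4,[0,0,0.002],[0,0,0]],[0.4,[0,0,0],[0,0,0]],[0.4,[0,0,0],[0,0,0]],[0.5,[0,0,0],[0,0,0]],[0.6,[0,0,0],[0,0,0]],[0.62,[0,0,0],[0,0,0]]]'

```text
clock: 28.0
ee_pos: [431.9, -278.5, 74.5]
orientation: [0.919, 0.393, 0.0, 0.0]
force: [0.7, 0.2, 0.8]
finger_gap: 0.626
grasp_force: 0.0
```

servo_tool --commands '[[0.62,[0,0,-0.01],[0,0,0]],[0.62,[0,0,-0.03],[0,0,0]],[0.62,[0,0,-0.04],[0,0,0]],[0.7,[0,0,0],[0,0,0]],[0.7,[0,0,0],[0,0,0]]]'

```text
clock: 28.5
ee_pos: [432.6, -279.1, 156.4]
orientation: [0.919, 0.393, 0.001, 0.002]
force: [0.0, 0.6, 0.1]
finger_gap: 0.7
grasp_force: 0.0
```

servo_tool --commands '[[0.7,[0.0386,-0.0274,0],[0,0,0]],[0.7,[0.0386,-0.0274,0],[0,0,0]],[0.7,[0.0386,-0.0274,0],[0,0,0]],[0.7,[0.0386,-0.0274,0],[0,0,0]],[0.7,[0.0386,-0.0274,0],[0,0,0]],[0.7,[0.0386,-0.0274,0],[0,0,0]],[0.7,[0.0386,-0.0274,0],[0,0,0]],[0.7,[0,0,0],[0,0,0]]]'

```text
clock: 29.3
ee_pos: [478.5, 54.3, 153.0]
orientation: [0.918, 0.396, -0.001, -0.001]
force: [-0.4, -1.0, -1.4]
finger_gap: 0.7
grasp_force: 0.0
```

servo_tool --commands '[[0.7,[0.0233,-0.0374,0],[0,0,0]],[0.7,[0.0233,-0.0374,0],[0,0,0]],[0.7,[0.0233,-0.0374,0],[0,0,0]],[0.7,[0.0233,-0.0374,0],[0,0,0]],[0.7,[0.0233,-0.0374,0],[0,0,0]],[0.7,[0.0233,-0.0374,0],[0,0,0]],[0.7,[0.0233,-0.0374,0],[0,0,0]],[0.7,[0,0,0],[0,0,0]]]'

```text
clock: 30.1
ee_pos: [401.2, 351.1, 153.2]
orientation: [0.918, 0.395, -0.001, -0.0]
force: [0.8, -0.6, 0.2]
finger_gap: 0.699
grasp_force: 0.0
```

servo_tool --commands '[[0.7,[0,0,0],[0,0,-7]],[0.7,[0,0,0],[0,0,-7]],[0.7,[0,0,0],[0,0,-7]],[0.7,[0,0,0],[0,0,-7]],[0.7,[0,0,0],[0,0,-7]],[0.7,[0,0,0],[0,0,0]],[0.7,[0,0,0],[0,0,0]],[0.7,[0,0,0],[0,0,0]]]'

```text
clock: 30.9
ee_pos: [403.0, 347.7, 153.9]
orientation: [0.759, 0.651, -0.0, -0.0]
force: [1.3, -0.5, -0.4]
finger_gap: 0.697
grasp_force: 0.0
```

```bash
python3 - <<'E'
from h import *
im=grab('wrist','w10')
screws('w10',[402.6,348.7],np.radians(-8.7))
go([402.6,348.7,27],np.radians(81.3))
E
```

```text
pred 260.6 201.6 found 260.7 201.4 contrast 68.0
  pred 302.2 201.5 found 302.2 201.2 contrast 64.0
centre [402.7 348.9  32. ] len 33.9 xang -8.5
[  0.9  -0.5 127. ] [-0.02  0.03 -0.09] ('after turn', array([  0.8,  -0.5, 127. ])) t 30.95 ee [403.  347.8 154. ] sl [-454.4  433.   154. ] gap 0.703 gf 0.0 F [ 0.  -0.1 -1.1]
```

servo_tool --commands '[[0.7,[0.001,-0.0005,0.03],[0,0,0]],[0.7,[0,0,0.04],[0,0,0]],[0.7,[0,0,0.035],[0,0,0]],[0.7,[0,0,0.023],[0,0,0]],[0.7,[0,0,0],[0,0,0]],[0.7,[0,0,0],[0,0,0]],[0.7,[0,0,0],[0,0,0]]]'

```text
clock: 31.65
ee_pos: [404.0, 350.2, 28.2]
orientation: [0.759, 0.652, 0.002, 0.0]
force: [0.7, 0.1, -0.5]
finger_gap: 0.702
grasp_force: 0.0
```

servo_tool --commands '[[0.4,[0,0,0],[0,0,0]],[0.4,[0,0,0],[0,0,0]],[0.4,[0,0,0],[0,0,0]],[0.4,[0,0,0],[0,0,0]],[0.4,[0,0,0],[0,0,0]],[0.4,[0,0,0],[0,0,0]]]' --newtons 50

```text
clock: 32.25
ee_pos: [404.1, 350.3, 28.4]
orientation: [0.759, 0.652, 0.002, 0.0]
force: [-0.4, 0.9, 6.9]
finger_gap: 0.479
grasp_force: 52.3
```

servo_tool --commands '[[0.4,[0,0,-0.02],[0,0,0]],[0.4,[0,0,-0.04],[0,0,0]],[0.4,[0,0,-0.04],[0,0,0]],[0.4,[0,0,-0.03],[0,0,7]],[0.4,[0,0,0],[0,0,7]],[0.4,[0,0,0],[0,0,7]],[0.4,[0,0,0],[0,0,7]],[0.4,[0,0,0],[0,0,7]]]'

```text
clock: 33.05
ee_pos: [402.1, 349.1, 156.1]
orientation: [0.92, 0.391, -0.0, 0.0]
force: [-0.1, 0.2, -2.2]
finger_gap: 0.473
grasp_force: 51.5
```

servo_tool --commands '[[0.4,[-0.0233,0.0374,0],[0,0,0]],[0.4,[-0.0233,0.0374,0],[0,0,0]],[0.4,[-0.0233,0.0374,0],[0,0,0]],[0.4,[-0.0233,0.0374,0],[0,0,0]],[0.4,[-0.0233,0.0374,0],[0,0,0]],[0.4,[-0.0233,0.0374,0],[0,0,0]],[0.4,[-0.0233,0.0374,0],[0,0,0]],[0.4,[0,0,0],[0,0,0]]]'

```text
clock: 33.85
ee_pos: [480.3, 46.4, 156.6]
orientation: [0.921, 0.391, 0.0, 0.001]
force: [0.3, 1.6, -0.0]
finger_gap: 0.479
grasp_force: 51.5
```

```bash
python3 - <<'E'
from h import *
go(ws(-.9,42,150),S['a'])
E
```

```text
[-225.1  190.8    7.1] [ 0.12  0.01 -0.36] ('after turn', array([-226.3,  189.4,    6.6])) t 33.85 ee [480.3  46.4 156.6] sl [-190.3  268.3  156.6] gap 0.479 gf 51.5 F [ 0.3  1.6 -0. ]
```

servo_tool --commands '[[0.4,[-0.0322,0.0272,0],[0,0,0]],[0.4,[-0.0322,0.0272,0],[0,0,0]],[0.4,[-0.0322,0.0272,0],[0,0,0]],[0.4,[-0.0322,0.0272,0],[0,0,0]],[0.4,[-0.0322,0.0272,0],[0,0,0]],[0.4,[-0.0322,0.0272,0],[0,0,0]],[0.4,[-0.0322,0.0272,0],[0,0,-0.36]],[0.4,[0,0,0],[0,0,0]]]'

```text
clock: 34.65
ee_pos: [461.2, -247.6, 156.7]
orientation: [0.919, 0.394, 0.0, 0.001]
force: [0.5, 0.1, -1.1]
finger_gap: 0.475
grasp_force: 51.5
```

servo_tool --commands '[[0.4,[0,0,0.02],[0,0,0]],[0.4,[0,0,0.03],[0,0,0]],[0.4,[0,0,0.01],[0,0,0]],[0.4,[0,0,0],[0,0,0]],[0.4,[0,0,0],[0,0,0]],[0.4,[0,0,0],[0,0,0]],[0.4,[0,0,0],[0,0,0]],[0.4,[0,0,0],[0,0,0]]]'

```text
clock: 35.45
ee_pos: [461.9, -244.2, 97.3]
orientation: [0.918, 0.396, 0.0, 0.001]
force: [0.3, -0.3, -1.3]
finger_gap: 0.478
grasp_force: 51.5
```

```bash
python3 - <<'E'
from h import *
go(ws(-.9,42,74.6),S['a'])
E
```

```text
[-3.4  2.1 22.7] [ 0.1  -0.01  0.35] ('after turn', array([-3.3,  2.2, 22.7])) t 35.45 ee [ 461.9 -244.2   97.3] sl [-3.1 45.3 97.3] gap 0.478 gf 51.5 F [ 0.3 -0.3 -1.3]
```

servo_tool --commands '[[0.4,[-0.0033,0.0022,0],[0,0,0.3]],[0.4,[0,0,0.006],[0,0,0]],[0.4,[0,0,0.006],[0,0,0]],[0.4,[0,0,0.005],[0,0,0]],[0.4,[0,0,0.003],[0,0,0]],[0.4,[0,0,0],[0,0,0]],[0.4,[0,0,0],[0,0,0]],[0.4,[0,0,0],[0,0,0]]]'

```text
clock: 36.25
ee_pos: [460.9, -247.9, 76.5]
orientation: [0.919, 0.394, 0.0, 0.0]
force: [0.6, -0.5, -0.3]
finger_gap: 0.476
grasp_force: 51.5
```

```bash
python3 - <<'E'
from h import *
go(ws(-.9,42,74.6),S['a'])
E
```

```text
[0.  0.3 1.9] [ 0.03 -0.    0.06] ('after turn', array([0. , 0.3, 1.9])) t 36.25 ee [ 460.9 -247.9   76.5] sl [-1.2 42.  76.5] gap 0.476 gf 51.5 F [ 0.6 -0.5 -0.3]
```

servo_tool --commands '[[0.4,[0,0.0003,0.002],[0,0,0]],[0.4,[0,0,0],[0,0,0]],[0.4,[0,0,0],[0,0,0]],[0.5,[0,0,0],[0,0,0]],[0.6,[0,0,0],[0,0,0]],[0.62,[0,0,0],[0,0,0]]]'

```text
clock: 36.85
ee_pos: [461.0, -248.1, 74.4]
orientation: [0.919, 0.394, 0.0, 0.0]
force: [0.6, 0.9, 0.1]
finger_gap: 0.618
grasp_force: 0.0
```

servo_tool --commands '[[0.62,[0,0,-0.01],[0,0,0]],[0.62,[0,0,-0.03],[0,0,0]],[0.62,[0,0,-0.04],[0,0,0]],[0.7,[0,0.03,-0.03],[0,0,0]],[0.7,[0,0.03,-0.03],[0,0,0]],[0.7,[0,0.02,-0.02],[0,0,0]],[0.7,[0,0,0],[0,0,0]],[0.7,[0,0,0],[0,0,0]]]'

```text
clock: 37.65
ee_pos: [518.4, -302.9, 234.2]
orientation: [0.919, 0.394, -0.0, -0.0]
force: [0.3, 0.3, -0.4]
finger_gap: 0.705
grasp_force: 0.0
```

servo_tool --commands '[[0.7,[0,0,0],[0,0,0]],[0.7,[0,0,0],[0,0,0]],[0.7,[0,0,0],[0,0,0]],[0.7,[0,0,0],[0,0,0]]]'

```text
clock: 38.05
ee_pos: [518.4, -302.7, 233.5]
orientation: [0.919, 0.394, -0.0, -0.001]
force: [0.2, 0.3, -0.2]
finger_gap: 0.702
grasp_force: 0.0
```

```bash
python3 - <<'E'
from h import *
im=grab('wrist','w11')
for y in(-42,0,42): screws('w11',ws(-.9,y,0),S['a']-np.pi/2,78)
go(ws(0,0,78),S['a'])
for p in [(115,60,18),(115,43,10),(115,-127,4)]: print(proj('wrist',ws(*p),'w11').round(1))
a=proj('wrist',ws(60,-10,40),'w11');print(a)
u,v=210,160
o=cv2.resize(im[v:v+200,u:u+260,::-1],None,fx=3,fy=3,interpolation=2)
cv2.imwrite('pics/c6.png',o)
E
```

```text
pred 188.4 270.4 found 189.7 273.1 contrast 34.0
  pred 220.3 271.4 found 227.9 279.2 contrast 32.0
centre [ 401.9 -316.2   78. ] len 40.7 xang -51.9
  pred 183.8 233.1 found 183.1 233.9 contrast 61.0
  pred 217.1 233.6 found 223.7 234.7 contrast 55.0
centre [ 433.5 -281.1   78. ] len 41.3 xang -44.0
  pred 179.7 192.1 found 179.4 194.1 contrast 58.0
  pred 214.3 191.8 found 214.0 193.5 contrast 40.0
centre [ 459.6 -249.2   78. ] len 34.1 xang -43.2
[-42.  -78.3 155.9] [-0.05  0.    0.06] ('after turn', array([-42.1, -78.4, 155.8])) t 38.1 ee [ 518.5 -302.9  233.8] sl [ 78.4  42.1 233.8] gap 0.696 gf 0.0 F [0.4 0.6 0.6]
[315.2 161.1]
[314.1 174.8]
[308.7 299.9]
[264.27999004 228.87299386]
```

View pics/c6.png

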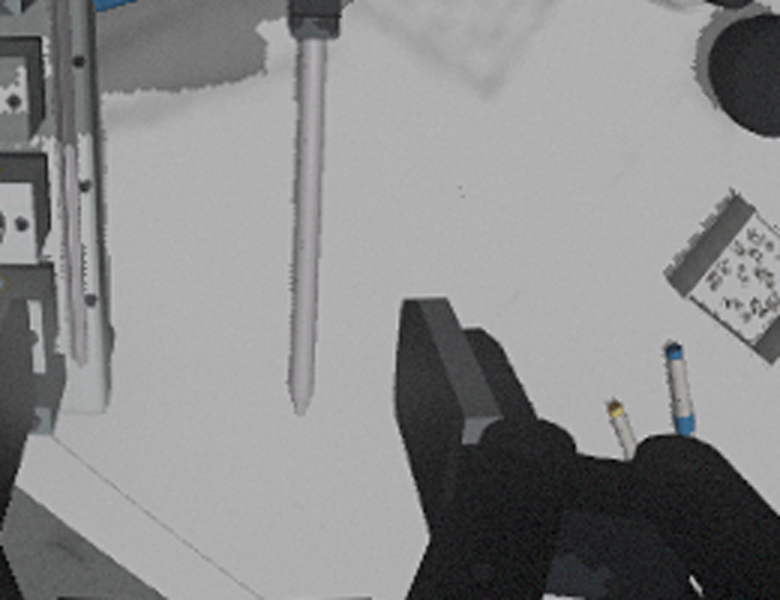

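```bash
python3 - <<'E'
from h import *
r=lambda u,v,z:atz(ray('wrist',((u+.5)/3-.5+210,(v+.5)/3-.5+160),'w11'),z)
a=r(313.5,37,18);b=r(301,413,2.5);m=r(312,100,14)
print(sl(a),sl(b),sl(m));d=a-b;ang=np.arctan2(d[1],d[0]);print(np.degrees(ang),np.linalg.norm(d[:2]))
h=a+17*d/np.linalg.norm(d);h[2]=0;print('head mid',h,sl(h))
go(h+[0,0,14],ang)
E
```

```text
[114.19137492  47.921422    18.        ] [ 116.68266451 -123.90365092    2.5       ] [114.70322785  22.95279435  14.        ]
47.160672587457704 171.84313256225946
head mid [ 559.95015703 -310.91155505    0.        ] [113.94591452  64.85090766   0.        ]
[ 22.8  35.7 219.8] [-0.05  0.   -0.77] ('after turn', array([ 22.3,  35.9, 219.8])) t 38.1 ee [ 518.5 -302.9  233.8] sl [ 78.4  42.1 233.8] gap 0.696 gf 0.0 F [0.4 0.6 0.6]
```

servo_tool --commands '[[0.5,[0,0,0],[0,0,-0.8]],[0.32,[0.0102,0.018,0.03],[0,0,0]],[0.32,[0.0102,0.018,0.03],[0,0,0]],[0.32,[0,0,0.04],[0,0,0]],[0.32,[0,0,0.04],[0,0,0]],[0.32,[0,0,0.03],[0,0,0]],[0.32,[0,0,0],[0,0,0]],[0.32,[0,0,0],[0,0,0]]]'

```text
clock: 38.9
ee_pos: [559.1, -312.8, 64.4]
orientation: [0.916, 0.4, -0.0, -0.0]
force: [-0.4, -0.1, 0.8]
finger_gap: 0.321
grasp_force: 0.0
```

servo_tool --commands '[[0.32,[0,0,0],[0,0,0]],[0.32,[0,0,0],[0,0,0]],[0.32,[0,0,0],[0,0,0]],[0.32,[0,0,0],[0,0,0]]]'

```text
clock: 39.3
ee_pos: [559.6, -313.1, 65.6]
orientation: [0.916, 0.4, 0.0, 0.001]
force: [-0.0, 1.2, -0.2]
finger_gap: 0.316
grasp_force: 0.0
```

```bash
python3 - <<'E'
from h import *
im=grab('wrist','w12')
go(ws(113.95,63,12),np.radians(47.16))
for p in [(114-8.8,82,18),(114+8.8,82,18),(105,48,18),(123,48,18)]: print(proj('wrist',ws(*p),'w12').round(1))
g=cv2.cvtColor(im,cv2.COLOR_RGB2GRAY)
for p in [76,72,68]:
    q=proj('wrist',ws(113.9,p,18),'w12').round().astype(int);print(q,g[q[1],q[0]-40:q[0]+41:2])
E
```

```text
[ 0.  -1.1 53.2] [ 0.08 -0.01  0.02] ('after turn', array([ 0.1, -1. , 53.2])) t 39.35 ee [ 559.4 -313.    65.2] sl [115.   63.   65.2] gap 0.319 gf 0.0 F [0.6 0.8 0. ]
[264.1 209.1]
[294.3 209.5]
[264.  261.2]
[293.  261.5]
[279 219] [121 119 122 121 120 123 123 120 122 124 121 124 123  95  52  51  54  58
  57  56  58  56  56  56  56  56  55  55  64 126 120 124 120 120 117 116
 117 119 119 119 118]
[279 225] [113 114 113 112 117 119 117 122 121 121 121 120 124  83  31  41  31  31
  31  33  39  37  37  21  38  43  34  40  50 122 116 116 117 116 115 118
 115 119 119 123 125]
[279 232] [114 116 117 118 122 120 123 124 121 122 125 123 125 107  52  57  56  55
  52  54  57  55  60  52  54  55  54  56  94 115 117 115 115 115 112 112
 118 118 117 177 179]
```

servo_tool --commands '[[0.32,[0,0,0.02],[0,0,0]],[0.32,[0,0,0.02],[0,0,0]],[0.32,[0,0,0.01],[0,0,0]],[0.32,[0,0,0],[0,0,0]],[0.32,[0,0,0],[0,0,0]],[0.32,[0,0,0],[0,0,0]]]'

```text
clock: 39.95
ee_pos: [559.9, -313.3, 15.5]
orientation: [0.916, 0.4, 0.001, 0.001]
force: [-0.9, -0.2, -0.1]
finger_gap: 0.318
grasp_force: 0.0
```

```bash
python3 - <<'E'
from h import *
go(ws(113.95,63,12),np.radians(47.16))
E
```

```text
[-0.  -1.6  3.5] [ 0.13 -0.01  0.02] ('after turn', array([-0. , -1.6,  3.5])) t 39.95 ee [ 559.9 -313.3   15.5] sl [115.5  63.1  15.5] gap 0.318 gf 0.0 F [-0.9 -0.2 -0.1]
```

servo_tool --commands '[[0.32,[0,-0.0005,0.0025],[0,0,0]],[0.32,[0,0,0],[0,0,0]],[0.1,[0,0,0],[0,0,0]],[0.1,[0,0,0],[0,0,0]],[0.1,[0,0,0],[0,0,0]],[0.1,[0,0,0],[0,0,0]],[0.1,[0,0,0],[0,0,0]]]' --newtons 60

```text
clock: 40.65
ee_pos: [558.8, -312.4, 12.2]
orientation: [0.916, 0.4, 0.0, -0.0]
force: [-1.1, 1.8, 4.9]
finger_gap: 0.192
grasp_force: 61.7
```

```bash
python3 - <<'E'
from h import *
go(ws(113.95,63,12),np.radians(47.16))
E
```

```text
[ 0.  -0.2  0.2] [-0.   -0.    0.02] ('after turn', array([ 0. , -0.2,  0.2])) t 40.65 ee [ 558.8 -312.4   12.2] sl [114.2  63.   12.2] gap 0.192 gf 61.7 F [-1.1  1.8  4.9]
```

servo_tool --commands '[[0.1,[0,0,-0.01],[0,0,0]],[0.1,[0,0,-0.03],[0,0,0]],[0.1,[0,0,-0.04],[0,0,0]],[0.1,[0,0,-0.04],[0,0,0]],[0.1,[0,0,0],[0,-1,0]],[0.1,[0,0,0],[0,0,0]],[0.1,[0,0,0],[0,0,0]],[0.1,[0,0,0],[0,0,0]]]'

```text
clock: 41.45
ee_pos: [557.4, -311.4, 129.0]
orientation: [0.916, 0.4, -0.009, 0.001]
force: [0.3, -0.2, -0.7]
finger_gap: 0.193
grasp_force: 61.0
```

```bash
python3 - <<'E'
from h import *
go(ws(-.9,290,135),S['a'])
E
```

```text
[ 228.8 -110.    -9.5] [-0.26  1.01  0.85] ('after turn', array([ 227.2, -113.4,   -6. ])) t 41.45 ee [ 557.4 -311.4  129. ] sl [112.5  62.8 129. ] gap 0.193 gf 61.0 F [ 0.3 -0.2 -0.7]
```

servo_tool --commands '[[0.1,[0,0,0],[0,0,0.85]],[0.1,[0.0378,-0.0189,0],[0,0,0]],[0.1,[0.0378,-0.0189,0],[0,0,0]],[0.1,[0.0378,-0.0189,0],[0,0,0]],[0.1,[0.0378,-0.0189,0],[0,0,0]],[0.1,[0.0378,-0.0189,0],[0,0,0]],[0.1,[0.0378,-0.0189,0],[0,0,0]],[0.1,[0,0,0],[0,0,0]]]'

```text
clock: 42.25
ee_pos: [633.6, -65.1, 126.7]
orientation: [0.918, 0.396, -0.008, 0.002]
force: [-0.1, -0.8, -2.4]
finger_gap: 0.191
grasp_force: 61.0
```

servo_tool --commands '[[0.1,[0,0,0.02],[0,0,0]],[0.1,[0,0,0.025],[0,0,0]],[0.1,[0,0,0.01],[0,0,0]],[0.1,[0,0,0],[0,0,0]],[0.1,[0,0,0],[0,0,0]],[0.1,[0,0,0],[0,0,0]],[0.1,[0,0,0],[0,0,0]]]'

```text
clock: 42.95
ee_pos: [633.5, -71.2, 74.3]
orientation: [0.919, 0.393, -0.007, 0.004]
force: [0.1, 0.9, -1.3]
finger_gap: 0.194
grasp_force: 60.9
```

```bash
python3 - <<'E'
from h import *
go(ws(-.9,290,69),S['a'])
grab('wrist','w13');grab('side','s13');grab('scene','sc13')
for n in('side','scene'): print(n,[proj(n,ws(*p)).round().tolist() for p in [(0,290,66),(0,105,66),(0,80,66),(0,-80,66)]])
E
```

```text
[ 1.  -2.6  5.3] [ 0.15  0.93 -0.02] ('after turn', array([ 0.9, -2.5,  5.3])) t 42.95 ee [633.5 -71.2  74.3] sl [  1.6 289.1  74.3] gap 0.194 gf 60.9 F [ 0.1  0.9 -1.3]
side [[252.0, 195.0], [310.0, 187.0], [318.0, 185.0], [365.0, 178.0]]
scene [[317.0, 216.0], [308.0, 257.0], [307.0, 263.0], [298.0, 306.0]]
```

servo_tool --commands '[[0.1,[0.001,-0.0025,0.0053],[0,0,0]],[0.1,[0,0,0],[0,0,0]],[0.1,[0,0,0],[0,0,0]],[0.1,[0,0,0],[0,0,0]],[0.1,[0,0,0],[0,0,0]]]'

```text
clock: 43.6
ee_pos: [631.5, -68.4, 67.5]
orientation: [0.919, 0.393, -0.008, 0.004]
force: [-0.3, 0.3, -1.9]
finger_gap: 0.189
grasp_force: 61.0
```

```bash
python3 - <<'E'
from h import *
go(ws(-.9,290,69),S['a'])
c=cv2.cvtColor(viewer.grab_frame('side'),cv2.COLOR_RGB2GRAY)
# profile across shaft between tip and head
for y in (112,125,140,170): 
    q=proj('side',ws(-.9,y,66));print(y,q.round(1),c[int(q[1])-6:int(q[1])+8,int(round(q[0]))])
E
```

```text
[ 0.3  0.8 -1.5] [0.03 0.99 0.  ] ('after turn', array([ 0.3,  0.8, -1.5])) t 43.6 ee [631.5 -68.4  67.5] sl [ -1.7 289.7  67.5] gap 0.189 gf 61.0 F [-0.3  0.3 -1.9]
112 [308.2 187.1] [218 216 213 213 214 222 223 208 166  95 136 150 111 106]
125 [304.2 187.7] [192 173 185 199 217 226 228 210 211 148 102 203 129 100]
140 [299.6 188.4] [129  99  90  89  92  94  93 192 177 111 138 179 116  97]
170 [290.3 189.8] [ 59 195 219 226 228 229 232 220 214 147 104 227 232 230]
```

servo_tool --commands '[[0.1,[0,0.0008,-0.001],[0,0,0]],[0.1,[-0.008,0,0.00014],[0,0,0]],[0.1,[-0.008,0,0.00014],[0,0,0]],[0.1,[-0.008,0,0.00014],[0,0,0]],[0.1,[-0.008,0,0.00014],[0,0,0]],[0.1,[-0.006,0,0.0001],[0,0,0]],[0.1,[0,0,0],[0,0,0]],[0.1,[0,0,0],[0,0,0]]]'

```text
clock: 44.45
ee_pos: [605.7, -96.7, 68.7]
orientation: [0.919, 0.393, -0.008, 0.004]
force: [-0.4, -0.9, -0.1]
finger_gap: 0.194
grasp_force: 61.1
```

```bash
python3 - <<'E'
from h import *
go(ws(-.9,252,69),S['a'])
print(telemetry.observe()['ft_torque'].round(2))
E
```

```text
[ 0.6 -0.  -0.3] [ 0.02  1.01 -0.02] ('after turn', array([ 0.7, -0. , -0.3])) t 44.45 ee [605.7 -96.7  68.7] sl [ -0.9 251.3  68.7] gap 0.194 gf 61.1 F [-0.4 -0.9 -0.1]
[-0.06  0.08 -0.04]
```

servo_tool --commands '[[0.1,[-0.006,0,0.0001],[0,0,0]],[0.1,[-0.008,0,0.00014],[0,0,0]],[0.1,[-0.008,0,0.00014],[0,0,0]],[0.1,[-0.008,0,0.00014],[0,0,0]],[0.1,[-0.008,0,0.00014],[0,0,0]],[0.1,[0,0,0],[0,0,0]]]'

```text
clock: 45.05
ee_pos: [578.6, -124.8, 68.4]
orientation: [0.92, 0.393, -0.009, 0.004]
force: [-0.5, 0.3, -0.3]
finger_gap: 0.194
grasp_force: 61.1
```

```bash
python3 - <<'E'
from h import *
go(ws(-.9,213,69),S['a'])
print(telemetry.observe()['ft_torque'].round(2))
E
```

```text
[ 0.7  0.2 -0.7] [-0.01  1.05 -0.05] ('after turn', array([ 0.7,  0.2, -0.6])) t 45.05 ee [ 578.6 -124.8   68.4] sl [ -1.1 212.3  68.4] gap 0.194 gf 61.1 F [-0.5  0.3 -0.3]
[-0.14  0.14 -0.01]
```

servo_tool --commands '[[0.1,[-0.006,0,0],[0,0,0]],[0.1,[-0.008,0,0.0001],[0,0,0]],[0.1,[-0.008,0,0.0001],[0,0,0]],[0.1,[-0.008,0,0.0001],[0,0,0]],[0.1,[-0.008,0,0.0001],[0,0,0]],[0.1,[0,0,0],[0,0,0]]]'

```text
clock: 45.65
ee_pos: [552.4, -152.3, 68.6]
orientation: [0.92, 0.393, -0.008, 0.004]
force: [0.2, 0.1, -1.0]
finger_gap: 0.196
grasp_force: 61.1
```

```bash
python3 - <<'E'
from h import *
go(ws(-.9,174,69),S['a'])
print(telemetry.observe()['ft_torque'].round(2))
E
```

```text
[-0.4  0.2 -0.4] [-0.01  1.04 -0.05] ('after turn', array([-0.4,  0.2, -0.4])) t 45.65 ee [ 552.4 -152.3   68.6] sl [ -1.1 174.4  68.6] gap 0.196 gf 61.1 F [ 0.2  0.1 -1. ]
[-0.12  0.06  0.01]
```

servo_tool --commands '[[0.1,[-0.006,0,0],[0,0,0]],[0.1,[-0.008,0,0.0001],[0,0,0]],[0.1,[-0.008,0,0.0001],[0,0,0]],[0.1,[-0.008,0,0.0001],[0,0,0]],[0.1,[-0.008,0,0.0001],[0,0,0]],[0.1,[0,0,0],[0,0,0]]]'

```text
clock: 46.25
ee_pos: [526.2, -179.6, 68.9]
orientation: [0.92, 0.393, -0.008, 0.003]
force: [-0.0, -0.7, -1.1]
finger_gap: 0.193
grasp_force: 61.0
```

```bash
python3 - <<'E'
from h import *
go(ws(-.9,136,69),S['a'])
print(telemetry.observe()['ft_torque'].round(2))
E
```

```text
[-0.5  0.2 -0.1] [-0.01  1.03 -0.06] ('after turn', array([-0.5,  0.2, -0.1])) t 46.25 ee [ 526.2 -179.6   68.9] sl [ -1.1 136.5  68.9] gap 0.193 gf 61.0 F [-0.  -0.7 -1.1]
[-0.03  0.09  0.  ]
```

servo_tool --commands '[[0.1,[-0.006,0,0],[0,0,0]],[0.1,[-0.008,0,0.0001],[0,0,0]],[0.1,[-0.008,0,0.0001],[0,0,0]],[0.1,[-0.007,0,0.0001],[0,0,0]],[0.1,[-0.004,0,0],[0,0,0]],[0.1,[0,0,0],[0,0,0]],[0.1,[0,0,0],[0,0,0]]]'

```text
clock: 46.95
ee_pos: [504.2, -202.9, 69.3]
orientation: [0.919, 0.393, -0.008, 0.004]
force: [-0.6, -0.9, -0.5]
finger_gap: 0.195
grasp_force: 61.0
```

```bash
python3 - <<'E'
from h import *
go(ws(-.9,95,69),S['a'])
print(telemetry.observe()['ft_torque'].round(2))
E
```

```text
[-9.5  0.   0.5] [ 0.02  1.   -0.01] ('after turn', array([-9.5,  0. ,  0.3])) t 46.95 ee [ 504.2 -202.9   69.3] sl [ -0.9 104.5  69.3] gap 0.195 gf 61.0 F [-0.6 -0.9 -0.5]
[0.07 0.02 0.  ]
```

servo_tool --commands '[[0.1,[-0.002,0,0],[0,0,0]],[0.1,[-0.002,0,0],[0,0,0]],[0.1,[0,0,0],[0,0,0]]]'

```text
clock: 47.25
ee_pos: [501.5, -205.7, 69.3]
orientation: [0.919, 0.393, -0.008, 0.004]
force: [-0.2, -0.9, -1.2]
finger_gap: 0.193
grasp_force: 61.0
```

servo_tool --commands '[[0.1,[-0.0015,0,0],[0,0,0]],[0.1,[0,0,0],[0,0,0]],[0.1,[0,0,0],[0,0,0]]]'

```text
clock: 47.55
ee_pos: [500.5, -206.8, 69.4]
orientation: [0.919, 0.393, -0.008, 0.004]
force: [-0.2, -0.6, -1.3]
finger_gap: 0.192
grasp_force: 61.0
```

```bash
python3 - <<'E'
from h import *
go(ws(-.9,95,69),S['a'])
print(telemetry.observe()['ft_torque'].round(2))
E
```

```text
[-4.1  0.1  0.5] [0.02 1.01 0.01] ('after turn', array([-4.1,  0.1,  0.4])) t 47.55 ee [ 500.5 -206.8   69.4] sl [-1.  99.1 69.4] gap 0.192 gf 61.0 F [-0.2 -0.6 -1.3]
[-0.01 -0.03  0.14]
```

servo_tool --commands '[[0.1,[-0.0015,0,0],[0,0,0]],[0.1,[0,0,0],[0,0,0]],[0.1,[0,0,0],[0,0,0]]]'

```text
clock: 47.85
ee_pos: [499.4, -207.9, 69.4]
orientation: [0.919, 0.393, -0.008, 0.004]
force: [0.5, -0.5, -1.5]
finger_gap: 0.192
grasp_force: 61.0
```

servo_tool --commands '[[0.1,[-0.001,0,0],[0,0,0]],[0.1,[0,0,0],[0,0,0]],[0.1,[0,0,0],[0,0,0]]]'

```text
clock: 48.15
ee_pos: [498.7, -208.6, 69.4]
orientation: [0.919, 0.393, -0.008, 0.004]
force: [0.5, -0.6, -1.9]
finger_gap: 0.194
grasp_force: 61.0
```

servo_tool --commands '[[0.1,[-0.001,0,0],[0,0,0]],[0.1,[0,0,0],[0,0,0]],[0.1,[0,0,0],[0,0,0]]]'

```text
clock: 48.45
ee_pos: [498.5, -208.8, 69.4]
orientation: [0.919, 0.393, -0.007, 0.003]
force: [4.9, 2.4, -2.8]
finger_gap: 0.192
grasp_force: 60.9
```

```bash
python3 - <<'E'
from h import *
go(ws(-.9,95,69),S['a'])
print(telemetry.observe()['ft_torque'].round(2))
E
```

```text
[-1.3  0.1  0.5] [ 0.04  0.92 -0.02] ('after turn', array([-1.3,  0.1,  0.4])) t 48.45 ee [ 498.5 -208.8   69.4] sl [-1.  96.3 69.4] gap 0.192 gf 60.9 F [ 4.9  2.4 -2.8]
[ 0.5  -0.65  0.03]
```

servo_tool --commands '[[0.1,[-0.001,0,0],[0,0,0]],[0.1,[0,0,0],[0,0,0]],[0.1,[0,0,0],[0,0,0]]]'

```text
clock: 48.75
ee_pos: [498.5, -208.8, 69.5]
orientation: [0.92, 0.393, -0.006, 0.003]
force: [7.0, 4.9, -2.8]
finger_gap: 0.193
grasp_force: 60.7
```

```bash
python3 - <<'E'
from h import *
go(ws(-.9,95,69),S['a'])
im=grab('wrist','w14')
for p in [(0,74,84),(0,80,75)]: print(proj('wrist',ws(*p),'w14'))
E
```

```text
[-1.2  0.1  0.5] [ 0.06  0.81 -0.05] ('after turn', array([-1.3,  0.1,  0.5])) t 48.75 ee [ 498.5 -208.8   69.5] sl [-1.  96.3 69.5] gap 0.193 gf 60.7 F [ 7.   4.9 -2.8]
[283.07853992 335.95613346]
[282.98762834 314.43652005]
```

servo_tool --commands '[[0.1,[0.001,0,0],[0,0,0]],[0.1,[0,0,0],[0,0,0]],[0.25,[0,0,0],[0,0,0]],[0.4,[0,0,0],[0,0,0]],[0.4,[0,0,0],[0,0,0]],[0.4,[0,0,-0.01],[0,0,0]],[0.4,[0,0,-0.04],[0,0,0]],[0.4,[0,0,-0.04],[0,0.8,0]]]'

```text
clock: 49.6
ee_pos: [498.4, -207.7, 160.1]
orientation: [0.919, 0.393, -0.002, -0.0]
force: [0.2, 0.2, 0.9]
finger_gap: 0.405
grasp_force: 0.0
```

servo_tool --commands '[[0.4,[0.022,0.03,0],[0,0,0]],[0.4,[0.022,0.03,0],[0,0,0]],[0.4,[0.0227,0.03,0],[0,0,0]],[0.4,[0,0,0],[0,0,0]],[0.4,[0,0,0],[0,0,0]],[0.4,[0,0,0],[0,0,0]],[0.4,[0,0,0],[0,0,0]]]'

```text
clock: 50.3
ee_pos: [609.3, -221.9, 159.5]
orientation: [0.919, 0.393, -0.002, 0.001]
force: [-0.0, 0.5, -0.8]
finger_gap: 0.403
grasp_force: 0.0
```

```bash
python3 - <<'E'
from h import *
im=grab('wrist','w15')
go(ws(88.8,163.3,89),S['a'])
g=cv2.cvtColor(im,cv2.COLOR_RGB2GRAY)
q=proj('wrist',ws(88.8,163.3,98),'w15');print(q)
v,u=q[::-1].round().astype(int)
k=cv2.GaussianBlur(g,(0,0),1.5)[v-20:v+21,u-20:u+21]; print(k[::3,::3])
E
```

```text
[ 0.2  0.5 70.5] [ 0.01  0.21 -0.02] ('after turn', array([-0. ,  0.5, 70.5])) t 50.35 ee [ 609.4 -221.9  159.5] sl [ 88.3 163.3 159.5] gap 0.399 gf 0.0 F [ 0.7  0.9 -0.4]
[281.87340235 230.19503993]
[[128 131 133 133 131 111  90  95 103 108 120 174 186 188]
 [128 131 133 131 108  76  54  49  56  92 129 180 190 189]
 [144 156 147 118  89  65  44  42  43  65 130 182 190 189]
 [179 169 120  95 104  71  44  44  44  63 146 187 189 189]
 [159 113  97 112 115  69  44  45  44  67 164 190 189 189]
 [104  99 115 120 115  68  48  49  47  64 161 190 189 189]
 [102 116 120 119 116  70  49  48  47  63 160 189 189 189]
 [118 119 118 126 154  95  49  48  48  67 163 189 189 189]
 [120 118 132 164 185 142  71  52  59 111 180 189 189 189]
 [119 137 175 188 189 184 157 131 142 176 189 190 190 189]
 [149 180 189 189 189 189 189 188 188 189 189 190 189 190]
 [183 189 189 189 189 189 189 189 189 190 189 190 190 190]
 [189 189 189 189 189 189 189 189 189 189 190 190 190 189]
 [189 189 189 189 189 189 189 189 190 189 189 189 189 189]]
```

servo_tool --commands '[[0.4,[0,0.0005,0.03],[0,0,0]],[0.4,[0,0,0.03],[0,0,0]],[0.4,[0,0,0.01],[0,0,0]],[0.4,[0,0,0],[0,0,0]],[0.05,[0,0,0],[0,0,0]],[0.05,[0,0,0],[0,0,0]],[0.05,[0,0,0],[0,0,0]],[0.05,[0,0,0],[0,0,0]]]' --newtons 25

```text
clock: 51.15
ee_pos: [611.3, -223.1, 91.2]
orientation: [0.919, 0.393, -0.001, 0.002]
force: [-0.5, -0.2, 5.4]
finger_gap: 0.104
grasp_force: 24.7
```

servo_tool --commands '[[0.05,[0,0,0],[0,0,0]],[0.05,[0,0,0],[0,0,0]]]'

```text
clock: 51.35
ee_pos: [611.3, -223.1, 91.2]
orientation: [0.919, 0.393, -0.001, 0.002]
force: [-2.0, 0.7, 6.5]
finger_gap: 0.104
grasp_force: 24.8
```

```bash
python3 - <<'E'
from h import *
go(ws(88.8,163.3,89),S['a'])
p=sl(telemetry.observe()['ee_pos']);th=np.arctan2(p[1]-120,-(p[0]-42));print(th,np.hypot(p[0]-42,p[1]-120))
r=64.5;A=np.linspace(th,0.0,17)
q=[np.array([42-r*np.cos(a),120.5+r*np.sin(a)]) for a in A]
print([((q[i+1]-q[i])[::-1]).round(1).tolist() for i in range(16)])
E
```

```text
[-0.6 -1.6  2.2] [0.15 0.18 0.01] ('after turn', array([-0.6, -1.6,  2.2])) t 51.35 ee [ 611.3 -223.1   91.2] sl [ 90.4 163.9  91.2] gap 0.104 gf 24.8 F [-2.   0.7  6.5]
2.4056881607642184 65.33920127911676
[[6.7, -7.0], [5.5, -7.9], [4.3, -8.7], [2.9, -9.2], [1.5, -9.6], [0.1, -9.7], [-1.4, -9.6], [-2.8, -9.3], [-4.2, -8.8], [-5.4, -8.0], [-6.6, -7.1], [-7.6, -6.1], [-8.4, -4.9], [-9.0, -3.6], [-9.4, -2.2], [-9.7, -0.7]]
```

servo_tool --commands '[[0.05,[0.0067,-0.007,0],[0,0,0]],[0.05,[0.0055,-0.0079,0],[0,0,0]],[0.05,[0.0043,-0.0087,0],[0,0,0]],[0.05,[0.0029,-0.0092,0],[0,0,0]],[0.05,[0.0015,-0.0096,0],[0,0,0]],[0.05,[0.0001,-0.0097,0],[0,0,0]],[0.05,[-0.0014,-0.0096,0],[0,0,0]],[0.05,[-0.0028,-0.0093,0],[0,0,0]]]'

```text
clock: 52.15
ee_pos: [572.5, -160.2, 91.0]
orientation: [0.919, 0.394, 0.001, 0.002]
force: [3.2, 0.2, 7.3]
finger_gap: 0.105
grasp_force: 25.1
```

servo_tool --commands '[[0.05,[-0.0042,-0.0088,0],[0,0,0]],[0.05,[-0.0054,-0.008,0],[0,0,0]],[0.05,[-0.0066,-0.0071,0],[0,0,0]],[0.05,[-0.0076,-0.0061,0],[0,0,0]],[0.05,[-0.0084,-0.0049,0],[0,0,0]],[0.05,[-0.009,-0.0036,0],[0,0,0]],[0.05,[-0.0085,-0.0022,0],[0,0,0]],[0.05,[0,0,0],[0,0,0]]]'

```text
clock: 52.95
ee_pos: [507.7, -169.2, 90.7]
orientation: [0.919, 0.393, -0.0, 0.002]
force: [1.4, -1.0, 6.3]
finger_gap: 0.097
grasp_force: 25.3
```

servo_tool --commands '[[0.05,[0,0,0],[0,0,0]],[0.05,[0,0,0],[0,0,0]]]'

```text
clock: 53.15
ee_pos: [507.9, -169.1, 90.7]
orientation: [0.919, 0.393, -0.001, 0.002]
force: [-0.1, -0.9, 6.9]
finger_gap: 0.103
grasp_force: 25.3
```

```bash
python3 - <<'E'
from h import *
go(ws(-22,120.5,89),S['a'])
p=sl(telemetry.observe()['ee_pos']);print(np.arctan2(p[1]-120,-(p[0]-42)),np.hypot(p[0]-42,p[1]-120))
E
```

```text
[-11.   -0.4   1.7] [0.17 0.14 0.01] ('after turn', array([-11. ,  -0.4,   1.7])) t 53.15 ee [ 507.9 -169.1   90.7] sl [-21.6 131.5  90.7] gap 0.103 gf 25.3 F [-0.1 -0.9  6.9]
0.17944862678856505 64.66290684937577
```

servo_tool --commands '[[0.05,[-0.004,-0.0005,0],[0,0,0]],[0.05,[-0.0035,0,0],[0,0,0]],[0.05,[-0.002,0,0],[0,0,0]],[0.05,[0,0,0],[0,0,0]],[0.05,[0,0,0],[0,0,0]]]'

```text
clock: 53.65
ee_pos: [501.1, -174.9, 90.7]
orientation: [0.919, 0.394, -0.0, 0.001]
force: [0.8, 1.4, 7.9]
finger_gap: 0.101
grasp_force: 25.4
```

servo_tool --commands '[[0.05,[-0.0015,0,0],[0,0,0]],[0.05,[0,0,0],[0,0,0]],[0.05,[0,0,0],[0,0,0]]]'

```text
clock: 53.95
ee_pos: [500.2, -175.8, 90.7]
orientation: [0.919, 0.394, -0.0, 0.001]
force: [1.8, 2.3, 6.6]
finger_gap: 0.098
grasp_force: 25.4
```

```bash
python3 - <<'E'
from h import *
go(ws(-22,120.5,89),S['a'])
E
```

```text
[-0.9  0.6  1.7] [0.12 0.06 0.04] ('after turn', array([-0.9,  0.6,  1.7])) t 53.95 ee [ 500.2 -175.8   90.7] sl [-22.6 121.4  90.7] gap 0.098 gf 25.4 F [1.8 2.3 6.6]
```

servo_tool --commands '[[0.05,[-0.0015,0,0],[0,0,0]],[0.05,[0,0,0],[0,0,0]],[0.05,[0,0,0],[0,0,0]]]'

```text
clock: 54.25
ee_pos: [498.8, -177.2, 90.6]
orientation: [0.919, 0.393, -0.001, 0.001]
force: [0.7, -0.1, 7.3]
finger_gap: 0.103
grasp_force: 25.5
```

servo_tool --commands '[[0.3,[0,0,0],[0,0,0]],[0.4,[0,0,0],[0,0,0]],[0.5,[0,0,0],[0,0,0]],[0.5,[0,0,-0.02],[0,0,0]],[0.5,[0,0,-0.04],[0,0,0]],[0.5,[0,0,-0.04],[0,0,0]],[0.5,[-0.02,0.03,-0.02],[0,0,0]],[0.5,[-0.02,0.03,-0.02],[0,0,0]]]'

```text
clock: 55.05
ee_pos: [514.3, -247.7, 230.7]
orientation: [0.919, 0.394, -0.001, 0.001]
force: [0.2, 0.5, -0.9]
finger_gap: 0.501
grasp_force: 0.0
```

servo_tool --commands '[[0.5,[-0.02,0,-0.02],[0,0,0]],[0.5,[0,0,0],[0,0,0]],[0.5,[0,0,0],[0,0,0]],[0.5,[0,0,0],[0,0,0]]]'

```text
clock: 55.45
ee_pos: [499.8, -260.9, 247.5]
orientation: [0.919, 0.394, -0.002, -0.001]
force: [-0.9, 0.1, -0.6]
finger_gap: 0.5
grasp_force: 0.0
```

```bash
python3 - <<'E'
from h import *
im=grab('wrist','w16');go(ws(0,0,300),S['a'])
u,v=proj('wrist',ws(0,30,70),'w16').astype(int);print(u,v)
u0,v0=max(u-130,0),max(v-110,0);print(u0,v0)
cv2.imwrite('pics/c7.png',cv2.resize(im[v0:v0+200,u0:u0+260,::-1],None,fx=3,fy=3,interpolation=2))
E
```

```text
[-59.7 -36.1 -52.1] [-0.19  0.2   0.05] ('after turn', array([-59.6, -35.9, -52.5])) t 55.5 ee [ 499.8 -260.8  247.5] sl [ 35.9  59.6 247.5] gap 0.497 gf 0.0 F [0.5 0.7 1. ]
246 213
116 103
```

View pics/c7.png

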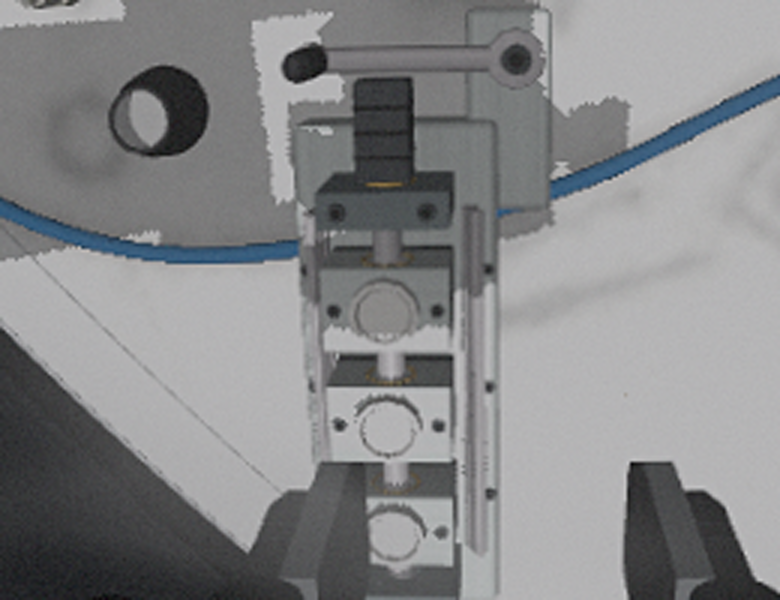

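```bash
python3 -c "
from plant import bot
print(bot.job_done())"
```

```text
the job is handed in; nothing more can be done
None
```

The job is handed in: I found three carriages and stood them in the channel, threaded the shaft through to a felt stop against the near pillar, and swung the keeper shut behind the head. The last wrist picture shows it that way, at about 55 s of the 210 s; the grader returned no verdict.

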